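Pack the sampling carrier

TASK

Pack the grey sampling carrier: stand the two glass vials that are on the bare bench upright in its two round cups (either vial in either cup), lay the marker centred in the rest with the two V notches, and lay the forceps centred and lengthwise on the rest with the two flat black pads. Leave the vial that stands on the folded wipe and the capped tube lying on the bench where they are.

Things in the scene. Friction and masses are not known exactly. Their poses are not given: they have to be found in the camera images.
- vial_1_mid (a point): small clear glass vial with a white screw cap, 23 mm across and 52 mm tall (the graspable body and shoulder reach 44 mm), 30 g; point on its axis 22 mm above its underside, z up along the vial; it stands on the bare worktop and is to be packed
- vial_2_mid (a point): small clear glass vial with a white screw cap, 23 mm across and 52 mm tall (the graspable body and shoulder reach 44 mm), 30 g; point on its axis 22 mm above its underside, z up along the vial; it stands on the bare worktop and is to be packed
- marker_mid (a point): felt marker, white barrel with black cap, lying on the worktop; 135 mm long along its y axis, round, 14 mm across, 20 g, can roll; point at the middle of its length, 7 mm above its underside as it lies
- forceps_mid (a point): steel forceps lying flat on the worktop; 131 mm long along y, 17 mm wide along x at most, 9 mm thick, 30 g; point at its middle, half-way up (4.5 mm above its underside). Grasp across the middle
- cup_1_seat (a point): round white open cup, one of two alike, 66 mm apart on the grey carrier; inside diameter 38 mm, outside 43, floor 12 mm and rim 23 mm above the worktop. The point lies on its axis, 22 mm above its floor, where a seated vial's point comes. Hold vials by the upper half: fingers stay above the rim. Carrier: fixed, 154 x 136 mm, 9 mm rim; three parallel inserts 48 mm apart in any order
- cup_2_seat (a point): round white open cup, one of two alike, 66 mm apart on the grey carrier; inside diameter 38 mm, outside 43, floor 12 mm and rim 23 mm above the worktop. The point lies on its axis, 22 mm above its floor, where a seated vial's point comes. Hold vials by the upper half: fingers stay above the rim.
- marker_seat (a point): rest for the marker on the carrier: two grey V-notched posts 80 mm apart along y, 10 mm thick, tops 26 mm and notch bottoms 13 mm above the worktop; between them room for the fingers down to 7 mm above the worktop. The point is where the marker's point comes when it lies centred, its length along this y axis, either way round
- forceps_seat (a point): rest for the forceps on the carrier: two flat black pads 80 mm apart along y, each 44 mm (x) by 26 mm (y), tops 15 mm above the worktop, side lips 5 mm higher (38 mm apart); between the pads room for the fingers down to 7 mm above the worktop. The point is where the forceps' point comes when centred, its length along this y axis, either way round
- vial_wipe_mid (a point): look-alike to leave: small clear glass vial with a white screw cap, 23 mm across and 52 mm tall (the graspable body and shoulder reach 44 mm), 30 g; point on its axis 22 mm above its underside, z up along the vial; it stands on a folded paper wipe (55 x 116 x 10 mm)
- tube_mid (a point): look-alike to leave: clear capped tube with white cap lying on the worktop, 118 mm long along its z axis, 16 mm across, cap 20 mm; point at its middle, on the axis
Things that resemble listed ones, but are neither listed nor needed, are in the scene too. Leave any green or turquoise look-alike of the part that bears vial_1_mid alone.

How it is judged:
At the end, for the whole second after the job is handed in: Each of the two bench vials stands upright (within 0.15 rad) in its own cup, within 12 mm of the cup's axis and 6 mm of seated height; marker and forceps each lie on their own rest, middle within 15 mm of the rest's middle, 6 mm in height and 0.2 rad in direction; all are at rest (((horizontal distance between vial_1_mid and cup_1_seat below 0.012 m and z of vial_1_mid in the frame of cup_1_seat between -0.006 and 0.006 m and angle between each of vial_1_mid, vial_2_mid's own z axis and vertical below 0.15 rad and horizontal distance between vial_2_mid and cup_2_seat below 0.012 m and z of vial_2_mid in the frame of cup_2_seat between -0.006 and 0.006 m) or (horizontal distance between vial_1_mid and cup_2_seat below 0.012 m and z of vial_1_mid in the frame of cup_2_seat between -0.006 and 0.006 m and angle between each of vial_1_mid, vial_2_mid's own z axis and vertical below 0.15 rad and horizontal distance between vial_2_mid and cup_1_seat below 0.012 m and z of vial_2_mid in the frame of cup_1_seat between -0.006 and 0.006 m)) and horizontal distance between marker_mid and marker_seat below 0.015 m and z of marker_mid in the frame of marker_seat between -0.006 and 0.006 m and angle between the y axis of marker_mid and the y axis of marker_seat, either way round below 0.2 rad and horizontal distance between forceps_mid and forceps_seat below 0.015 m and z of forceps_mid in the frame of forceps_seat between -0.006 and 0.006 m and angle between the y axis of forceps_mid and the y axis of forceps_seat, either way round below 0.2 rad and linear speed of each of vial_1, vial_2, marker, forceps below 0.02 m/s); the robot touches nothing.
It fails at once if the vial on the wipe is moved by more than 25 mm (distance of vial_wipe_mid from where it was at the start of the episode above 0.025 m).
It fails at once if the tube lying on the bench is moved by more than 25 mm (distance of tube_mid from where it was at the start of the episode above 0.025 m).
It also fails if it takes over 128 s, if anything falls off the work surface, if the arm or the gripper's body presses on something with over 40 N, if the wrist force passes 120 N, or if a joint passes its speed limit or range.

ROBOT

A 7-joint arm with a two-finger parallel gripper is mounted at the origin on a cart in front of the work surface, level with it; the furniture and walls round the work are solid. World frame = base frame: x ahead of the robot, y to its left, z up, the work surface at z = 0. Lengths are in m, angles in rad, forces in N, time in s.
With the tool pointing down it reaches from about 0.4 to 0.85 m from the base axis. Payload 10.4 kg.
Tool frame: the origin (TCP) lies between the finger pads; the fingertips stand tcp_to_tips ahead of it and the grasp point (between the pads) lies 8 mm behind it (tcp_to_tips is the distance from the TCP to the fingertips, in m); z points along the fingers, y is the line along which they close (so a half turn about z gives the same grasp; the last joint's range is limited). The gripper opens to 85 mm and grips with 20 to 120 N. Pads are 22 mm wide; open, the fingers measure 114 mm over their backs; the gripper's body (76 mm by 85 mm) begins 54 mm behind the grasp point. The pads swing forward as they close: fully open they stand 13 mm farther back than shut.
Start: joints at [-1.36, 0.332, -0.065, 1.46, 0.022, 1.35, -0.088], TCP at [0.145, 0.608, 0.242] pointing down, gripper open.
Joint ranges: [-2.6, 2.6], [-0.5, 2.12], [-1.47, 1.34], [0.16, 2.42], [-1.27, 4.41], [0.06, 2.06], [-2.6, 2.6]. Speed limits (rad/s): [2.22, 2.22, 2.79, 2.79, 3.14, 3.14, 3.14].

INTERFACE

Orientations are given as a unit quaternion [x, y, z, w].
In Python, from workcell import * gives the robot as it stands.
- The arm moves only by the tool apply_moves, never from a script. Its argument "rows" is a list of rows, each an object of numbers: "x", "y", "z": the shift along the tool's x, y, z in mm; "ax", "ay", "az": the turn, a rotation vector about the tool's x, y, z in degrees; "gripper": the closure, from 0 (fully open) to 1 (shut). A call has 1 to 5 rows; each row shifts and turns the commanded pose from where the row before left it, along the tool's axes as they then stand; what a row does not reach is not made up. A row lasts 1/12 s, in which the tool goes at most 41.7 mm and 7.16 degrees, less where a joint would pass 70% of its speed; a pose out of reach is approached as far as the arm can. A call with a gripper value outside its range is refused whole. The fingers move at their own pace and stop on an object; "newtons" is the grip in N (left out, the last holds). Time passes only in rows, so rows that do not move let the fingers close. It gives the time, the measured TCP pose, the force, the opening and the grip force at its end, in the units of the state.
- get_obs(): the state, without advancing time (a new reading comes with each control period).
- camera(name): name is "scene" or "top" or "wrist"; returns a dict with "color" (400x640x3 uint8, red, green, blue), "fov_y" (degrees; the focal length in pixels is half the picture's height over the tangent of half this angle, whatever the lens; pixels are square), "cx", "cy" (the principal point, pixels), "rvec" (rotation vector, rad) and "tvec" (3), from world to camera coordinates, as OpenCV has them. Camera axes: x right, y down, z forward; pixel columns grow to the right and rows downward; lengths in m; the calibration is good to about 2 mm. A picture is of the moment at which its call begins. There is no depth.
- hand_in(): hands the job in; it is judged then, once.
The state is a dict: "clock": time; "joint_pos": joint angles; "joint_velocities": joint speeds; "tau": joint torques, N m; "position": TCP position; "ee_rot": TCP orientation; "ft_force": force on the tool from outside, world axes, zero at the start; "torque": the same for the moment, N m; "grip_width": opening from 0.0 (shut) to 1.0 (fully open); "grasp_force": force on a finger pad.
Only numpy, scipy, OpenCV 4.12 (cv2) and the standard library are available. Lean on these libraries where they do the work, as an engineer would, in place of code of your own. Each camera call takes 0.05 s, during which the arm holds its last target. There are 200 camera calls.

## Working session

There is one attempt and no reset: what is moved stays moved. The work goes in short steps, Python scripts to look and compute and a tool call to move; the robot and the scene stay as the last step left them, time stands still between calls to the robot, and variables do not carry over. Pictures are saved under pics/ and viewed, at most 14 in all, crops included, and the job is handed in when it is done.

Besides the shell and the picture viewer there is one more tool, called after "Request:" by a JSON object that holds its "api" and its "payload". apply_moves: Moves the arm, as the interface text tells. Its arguments: {"type":"object","properties":{"rows":{"type":"array","items":{"type":"object","properties":{"x":{"type":"number"},"y":{"type":"number"},"z":{"type":"number"},"ax":{"type":"number"},"ay":{"type":"number"},"az":{"type":"number"},"gripper":{"type":"number"}}}},"newtons":{"type":"number"}},"required":["rows"]}

```bash
ls; mkdir -p pics; cat > h.py <<'E'
from workcell import *
import numpy as np, cv2
def shot(n,f):
    c=camera(n); cv2.imwrite('pics/'+f+'.png',cv2.cvtColor(c['color'],cv2.COLOR_RGB2BGR)); 
    import pickle; pickle.dump(c,open('pics/'+f+'.pkl','wb')); return c
def load(f):
    import pickle; return pickle.load(open('pics/'+f+'.pkl','rb'))
def K(c):
    h=c['color'].shape[0]; f=h/2/np.tan(np.radians(c['fov_y'])/2); return f
def ray(c,u,v):
    R=cv2.Rodrigues(np.array(c['rvec'],float))[0]; t=np.array(c['tvec'],float).ravel(); f=K(c)
    return -R.T@t, R.T@np.array([(u-c['cx'])/f,(v-c['cy'])/f,1.])
def plane(c,u,v,z):
    o,d=ray(c,u,v); return (o+d*(z-o[2])/d[2]).round(4)
def proj(c,p):
    R=cv2.Rodrigues(np.array(c['rvec'],float))[0]; q=R@np.array(p,float)+np.array(c['tvec'],float).ravel(); f=K(c)
    return (q[:2]/q[2]*f+[c['cx'],c['cy']]).round(1)
def rt(u,v,w): pass
E
python3 - <<'E'
from h import *
o=get_obs(); print({k:np.round(v,3) for k,v in o.items()})
try: print(tcp_to_tips)
except Exception as e: print(e)
for n in ('top','scene','wrist'):
    c=shot(n,n+'0'); print(n,c['fov_y'],c['cx'],c['cy'],ray(c,320,200), [k for k in c])
E
```

```text
pics
{'clock': np.float64(0.0), 'joint_pos': array([-1.36 ,  0.333, -0.065,  1.461,  0.022,  1.35 , -0.088]), 'joint_velocities': array([ 0.002,  0.002, -0.001,  0.   ,  0.001,  0.   , -0.   ]), 'tau': array([-1.0000e-03, -6.2545e+01,  4.9000e-02, -3.9161e+01,  1.6000e-02,
        1.0000e-02, -0.0000e+00]), 'position': array([0.145, 0.608, 0.242]), 'ee_rot': array([ 0.117,  0.993, -0.001, -0.   ]), 'ft_force': array([-0.105,  0.044, -0.472]), 'torque': array([ 0.055, -0.038,  0.022]), 'grasp_force': np.float64(0.0), 'grip_width': np.float64(0.999)}
0.011
top 57.624572509375774 326.2640911923099 203.44931979931073 (array([0.32487335, 0.06448079, 1.11619269]), array([ 0.20745785,  0.02303124, -0.97817052])) ['color', 'fov_y', 'cx', 'cy', 'rvec', 'tvec']
scene 45.13755349147804 327.49805415619994 198.79968611840968 (array([-0.11428755, -0.7115616 ,  0.8374046 ]), array([ 0.4872683 ,  0.62149919, -0.61364271])) ['color', 'fov_y', 'cx', 'cy', 'rvec', 'tvec']
wrist 67.24590042358851 313.3264580412667 198.33092508798924 (array([0.07122199, 0.62625434, 0.37332204]), array([ 0.29772809, -0.0491584 , -0.95365852])) ['color', 'fov_y', 'cx', 'cy', 'rvec', 'tvec']
```

View pics/top0.png

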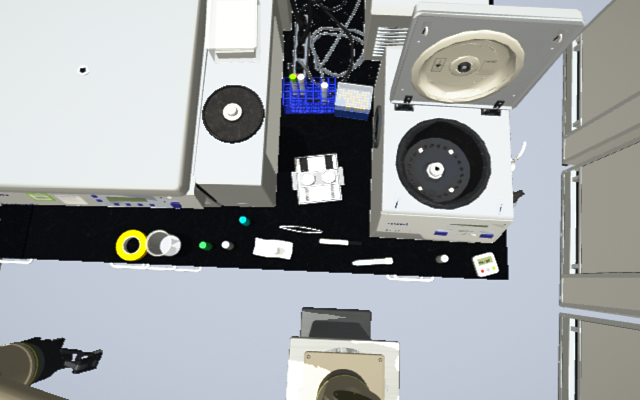

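View pics/scene0.png

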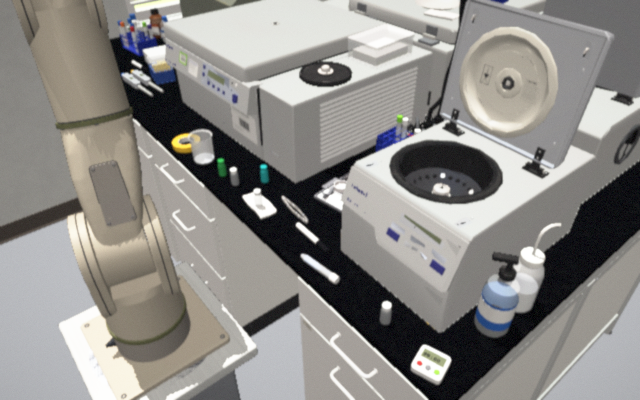

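The top view shows the carrier around (318,177) between two instruments, and the bench vials at (228,245) and (444,259). The wipe vial is at (280,248), the forceps at (300,229) and the marker at (340,242). The tube is at (372,262), and the green and turquoise look-alikes are at (204,245) and (244,220). I'll measure by masks and zoom in on the carrier.

```bash
python3 - <<'E'
from h import *
c=load('top0'); im=cv2.cvtColor(c['color'],cv2.COLOR_RGB2BGR)
cv2.imwrite('pics/topcrop.png',cv2.resize(im[145:275,220:360],None,fx=5.5,fy=4.6*5.5/4.6*0.8 if 0 else 4.5,interpolation=cv2.INTER_CUBIC)[:600])
g=cv2.cvtColor(im,cv2.COLOR_BGR2GRAY)
m=(g>75).astype(np.uint8); m[:212]=0; m[272:]=0
n,l,s,ce=cv2.connectedComponentsWithStats(m)
for i in range(1,n):
    if s[i,4]<20 or not 190<ce[i][0]<470: continue
    cn=cv2.findContours((l==i).astype(np.uint8),0,1)[0][0]; r=cv2.minAreaRect(cn)
    print(s[i],ce[i].round(1),plane(c,*ce[i],0.0),plane(c,*ce[i],0.05),[np.round(a,1) for a in r])
# bench front edge, machine faces
for p in [(318,177),(275,205),(372,205),(372,235),(320,270),(292,160),(335,153),(343,195),(299,204)]: print(p,plane(c,*p,0))
E
```

```text
[239 216   8   8  51] [242.4 219.5] [0.4889 0.3281 0.    ] [0.4816 0.3163 0.05  ] [array([242.5, 219.5]), array([7., 7.]), np.float64(90.0)]
[279 225  44   9 192] [299.9 228.8] [0.468  0.1485 0.    ] [0.4615 0.1447 0.05  ] [array([300.5, 228.9]), array([43.3,  6.6]), np.float64(5.7)]
[253 237  40  23 703] [272.7 248.2] [0.4048 0.2276 0.    ] [0.4012 0.2203 0.05  ] [array([272.8, 248.2]), array([39.1, 18.9]), np.float64(6.3)]
[319 238  30   8 166] [333.4 241.4] [0.4337 0.0433 0.    ] [0.4288 0.0442 0.05  ] [array([333.5, 241.4]), array([29.2,  5.6]), np.float64(3.4)]
[199 241   8   8  47] [202.4 244.7] [0.4056 0.4431 0.    ] [0.402  0.4262 0.05  ] [array([202.4, 244.7]), array([6.7, 7.2]), np.float64(26.6)]
[221 241   9   8  59] [225.3 244.5] [0.4092 0.3734 0.    ] [0.4054 0.3596 0.05  ] [array([225. , 244.5]), array([7., 8.]), np.float64(90.0)]
[436 254  13   9  86] [442.4 258.4] [ 0.3972 -0.2902  0.    ] [ 0.3939 -0.2743  0.05  ] [array([442., 258.]), array([ 8., 12.]), np.float64(90.0)]
[352 257  41   9 260] [373.  261.4] [ 0.3788 -0.0791  0.    ] [ 0.3763 -0.0727  0.05  ] [array([372. , 261.1]), array([ 7.2, 40.2]), np.float64(87.7)]
(318, 177) [0.636  0.1007 0.    ]
(275, 205) [0.5392 0.2306 0.    ]
(372, 205) [ 0.5531 -0.0727 -0.    ]
(372, 235) [ 0.4589 -0.0745  0.    ]
(320, 270) [0.3457 0.0803 0.    ]
(292, 160) [0.6886 0.1869 0.    ]
(335, 153) [0.7185 0.05   0.    ]
(343, 195) [0.581  0.0192 0.    ]
(299, 204) [0.5458 0.1558 0.    ]
```

View pics/topcrop.png

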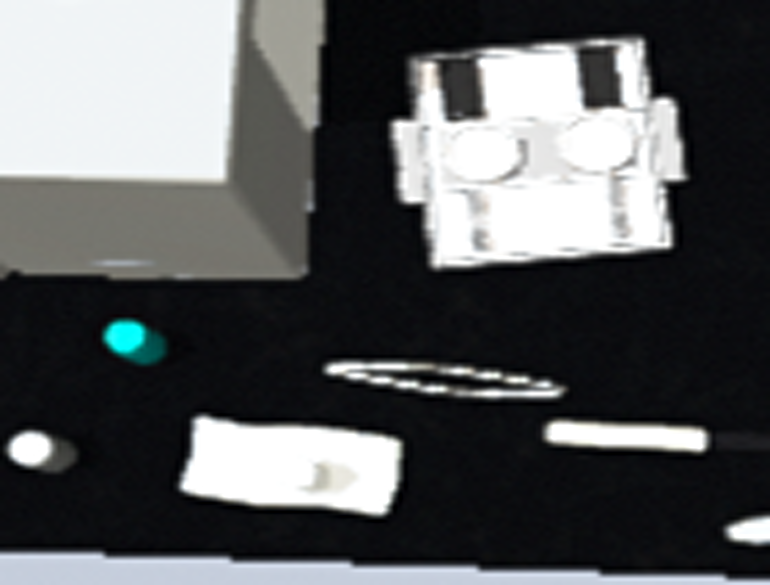

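The carrier's order going away from the robot is V rest, cups, then the pad rest. It is turned slightly. I'll compute the features and set out for the left vial.

```bash
cat >> h.py <<'E'
from scipy.spatial.transform import Rotation as Ro
def go(x,y,z,psi,n=None):
    """print n rows (tool mm, az deg) from the present pose to x,y,z with tool y at world angle psi (deg), tool down"""
    o=get_obs(); p=np.array(o['position']); R=Ro.from_quat(o['ee_rot']).as_matrix()
    a=np.degrees(np.arctan2(R[1,1],R[0,1])); d=(a-psi+180)%360-180
    t=np.array([x,y,z])
    if n is None: n=int(max(1,np.ceil(np.linalg.norm(t-p)/.038),np.ceil(abs(d)/7)))
    print('at',p.round(4),'psi',round(a,1),'tilt',np.degrees(R[:2,2]).round(1),'rows',n)
    for i in range(n):
        w=np.radians(a-d*i/n); yv=np.array([np.cos(w),np.sin(w),0]); zv=np.array([0,0,-1.]); xv=np.cross(yv,zv)
        s=(t-p)/n*1000; print('x %.1f y %.1f z %.1f az %.2f'%(s@xv,s@yv,s@zv,d/n))
E
python3 - <<'E'
from h import *
c=load('top0')
for nm,a,b,z in [('cups',(308.2,179.4),(328.5,177.2),.023),('pads',(304.2,165),(329.1,161.7),.015),('V',(307.3,194.3),(332.7,191.2),.026),('forceps',(279.1,227.2),(322.7,232.1),.005),('marker',(319.1,241),(361,243.2),.007)]:
    A=plane(c,*a,z);B=plane(c,*b,z); d=B-A; print(nm,A,B,(A+B)/2,np.linalg.norm(d),np.degrees(np.arctan2(d[1],d[0])))
print('vialA',plane(c,225.3,244.5,.052),'vialB',plane(c,445,259,.052))
go(.405,.36,.16,45)
E
```

```text
cups [0.6204 0.13   0.023 ] [0.6304 0.0673 0.023 ] [0.6254  0.09865 0.023  ] 0.06349244049491247 -80.93823730613028
pads [0.669  0.1457 0.015 ] [0.6835 0.0677 0.015 ] [0.67625 0.1067  0.015  ] 0.07933630946798571 -79.4690721473252
V [0.5722 0.13   0.026 ] [0.5856 0.0524 0.026 ] [0.5789 0.0912 0.026 ] 0.07874846030240845 -80.20275846964277
forceps [0.4693 0.2122 0.005 ] [0.4603 0.0775 0.005 ] [0.4648  0.14485 0.005  ] 0.1350003333329218 -93.82254427687658
marker [0.4324 0.0871 0.007 ] [ 0.4315 -0.0407  0.007 ] [0.43195 0.0232  0.007  ] 0.127803168974795 -90.40348473505875
vialA [0.4054 0.359  0.052 ] vialB [ 0.3925 -0.281   0.052 ]
at [0.1447 0.6077 0.2417] psi 76.6 tilt [-0.  -0.1] rows 10
x -31.1 y -18.1 z 8.2 az 3.16
x -32.0 y -16.3 z 8.2 az 3.16
x -32.9 y -14.5 z 8.2 az 3.16
x -33.6 y -12.7 z 8.2 az 3.16
x -34.3 y -10.8 z 8.2 az 3.16
x -34.8 y -8.9 z 8.2 az 3.16
x -35.2 y -7.0 z 8.2 az 3.16
x -35.6 y -5.0 z 8.2 az 3.16
x -35.8 y -3.1 z 8.2 az 3.16
x -35.9 y -1.1 z 8.2 az 3.16
```

Request:
{"api": "apply_moves", "payload": {"rows": [{"x":-31,"y":-18,"z":8,"az":3.2},{"x":-32,"y":-16,"z":8,"az":3.2},{"x":-33,"y":-14.5,"z":8,"az":3.2},{"x":-33.5,"y":-12.5,"z":8,"az":3.2},{"x":-34,"y":-11,"z":8,"az":3.2}]}}

```text
invalid input at $.rows[0]: expected keys x, y, z, ax, ay, az, gripper
```

Request:
{"api": "apply_moves", "payload": {"rows": [{"x":-35,"y":-9,"z":8,"az":3.2},{"x":-35,"y":-7,"z":8,"az":3.2},{"x":-35,"y":-5,"z":8,"az":3.2},{"x":-35,"y":-3,"z":8,"az":3.2},{"x":-35,"y":-1,"z":8,"az":3.2,"gripper":0.3}]}}

```text
invalid input at $.rows[0]: expected keys x, y, z, ax, ay, az, gripper
```

Request:
{"api": "apply_moves", "payload": {"rows": [{"x":0},{"x":0}]}}

```text
invalid input at $.rows[0]: expected keys x, y, z, ax, ay, az, gripper
```

```bash
python3 - <<'E'
from h import *
o=get_obs(); print(o['position'],o['grip_width'],o['joint_pos'].round(2) if hasattr(o['joint_pos'],'round') else o['joint_pos'],tcp_to_tips)
c=shot('wrist','w1')
print(proj(c,[.4054,.359,.052]),proj(c,[.4054,.359,0]))
E
```

```text
[0.14471696 0.60773304 0.24170382] 0.9975636153589839 [-1.36  0.33 -0.06  1.46  0.02  1.35 -0.09] 0.011
[183.1 394. ] [196.8 363.6]
```

View pics/w1.png

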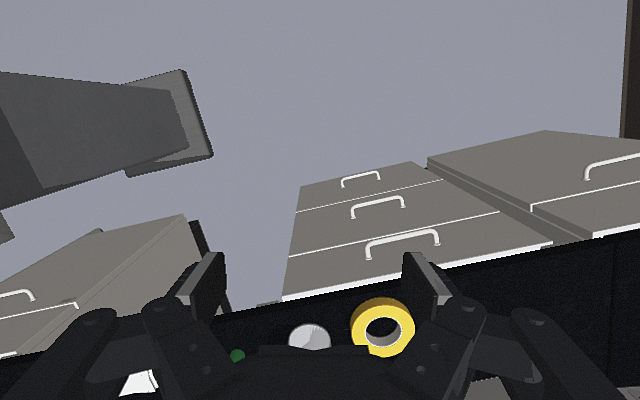

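The camera shows only the start view (the fingers at the bottom). Every row needs all the keys, so I'll resend.

Request:
{"api": "apply_moves", "payload": {"rows": [{"x":-31,"y":-18,"z":8,"ax":0,"ay":0,"az":3.2,"gripper":0.3},{"x":-32,"y":-16,"z":8,"ax":0,"ay":0,"az":3.2,"gripper":0.3},{"x":-33,"y":-14.5,"z":8,"ax":0,"ay":0,"az":3.2,"gripper":0.3},{"x":-33.5,"y":-12.5,"z":8,"ax":0,"ay":0,"az":3.2,"gripper":0.3},{"x":-34,"y":-11,"z":8,"ax":0,"ay":0,"az":3.2,"gripper":0.3}]}}

```text
clock: 0.62
position: [0.2757, 0.4831, 0.2019]
ee_rot: [0.255, 0.967, 0.0, -0.0]
ft_force: [0.3, 0.8, 0.5]
grip_width: 0.702
grasp_force: 0.0
```

Request:
{"api": "apply_moves", "payload": {"rows": [{"x":-35,"y":-9,"z":8,"ax":0,"ay":0,"az":3.2,"gripper":0.3},{"x":-35,"y":-7,"z":8,"ax":0,"ay":0,"az":3.2,"gripper":0.3},{"x":-35,"y":-5,"z":8,"ax":0,"ay":0,"az":3.2,"gripper":0.3},{"x":-35,"y":-3,"z":8,"ax":0,"ay":0,"az":3.2,"gripper":0.3},{"x":-35,"y":-1,"z":8,"ax":0,"ay":0,"az":3.2,"gripper":0.3}]}}

```text
clock: 1.03
position: [0.4034, 0.3602, 0.162]
ee_rot: [0.387, 0.922, 0.0, 0.0]
ft_force: [0.3, -0.1, -0.2]
grip_width: 0.701
grasp_force: 0.0
```

Request:
{"api": "apply_moves", "payload": {"rows": [{"x":0,"y":0,"z":0,"ax":0,"ay":0,"az":0,"gripper":0.3},{"x":0,"y":0,"z":0,"ax":0,"ay":0,"az":0,"gripper":0.3}]}}

```text
clock: 1.2
position: [0.4037, 0.3597, 0.1618]
ee_rot: [0.388, 0.922, -0.001, 0.0]
ft_force: [0.0, 0.0, -0.3]
grip_width: 0.699
grasp_force: 0.0
```

```bash
python3 - <<'E'
from h import *
o=get_obs(); print(o['clock'],o['position'],o['grip_width'],o['joint_pos'],tcp_to_tips)
c=shot('wrist','w2')
print(proj(c,[.4054,.359,.052]),proj(c,[.4054,.359,0]),proj(c,[.404,.43,.05]))
E
```

```text
1.2 [0.40372663 0.35968036 0.16182547] 0.6993910792754131 [-9.87858479e-01  2.06641176e-01  1.97728227e-01  1.79841143e+00
 -4.38092911e-02  1.14181251e+00 -1.65024967e-03] 0.011
[313.6 201.7] [313.6 185.9] [374.5 139.4]
```

View pics/w2.png

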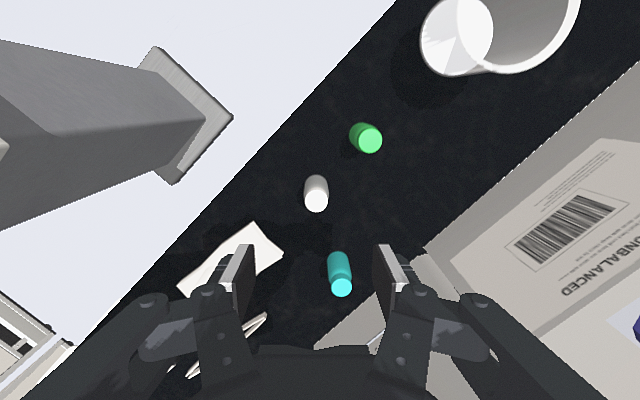

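The cap top is at (316,199) against a prediction of (314,202), so the estimate is good to about 2 mm. I'll descend and grip.

```bash
python3 - <<'E'
from h import *
c=load('w2'); print(plane(c,316,199,.052)); p=plane(c,316,199,.052)
go((p[0]+.4054)/2,(p[1]+.359)/2,.028,45,1)
E
```

```text
[0.4052 0.3622 0.052 ]
at [0.4025 0.3615 0.1622] psi 44.6 tilt [-0. -0.] rows 1
x -2.6 y 1.4 z 134.2 az -0.44
```

Request:
{"api": "apply_moves", "payload": {"rows": [{"x":-2,"y":1,"z":35,"ax":0,"ay":0,"az":0,"gripper":0.3},{"x":0,"y":0,"z":35,"ax":0,"ay":0,"az":0,"gripper":0.3},{"x":0,"y":0,"z":35,"ax":0,"ay":0,"az":0,"gripper":0.3},{"x":0,"y":0,"z":19,"ax":0,"ay":0,"az":0,"gripper":0.3},{"x":0,"y":0,"z":9,"ax":0,"ay":0,"az":0,"gripper":0.3}]}}

```text
clock: 1.67
position: [0.402, 0.3611, 0.0265]
ee_rot: [0.384, 0.923, -0.002, -0.001]
ft_force: [0.3, -1.1, 0.1]
grip_width: 0.697
grasp_force: 0.0
```

Request:
{"api": "apply_moves", "payload": {"newtons": 25, "rows": [{"x":0,"y":0,"z":0,"ax":0,"ay":0,"az":0,"gripper":0.6},{"x":0,"y":0,"z":0,"ax":0,"ay":0,"az":0,"gripper":0.7},{"x":0,"y":0,"z":0,"ax":0,"ay":0,"az":0,"gripper":1},{"x":0,"y":0,"z":0,"ax":0,"ay":0,"az":0,"gripper":1},{"x":0,"y":0,"z":0,"ax":0,"ay":0,"az":0,"gripper":1}]}}

```text
clock: 2.08
position: [0.4053, 0.3622, 0.0311]
ee_rot: [0.386, 0.923, 0.002, 0.0]
ft_force: [-0.8, 0.4, 6.8]
grip_width: 0.252
grasp_force: 24.9
```

Request:
{"api": "apply_moves", "payload": {"rows": [{"x":0,"y":0,"z":-5,"ax":0,"ay":0,"az":0,"gripper":1},{"x":0,"y":0,"z":-15,"ax":0,"ay":0,"az":0,"gripper":1},{"x":0,"y":0,"z":-30,"ax":0,"ay":0,"az":0,"gripper":1},{"x":0,"y":0,"z":-35,"ax":0,"ay":0,"az":0,"gripper":1},{"x":0,"y":0,"z":-30,"ax":0,"ay":0,"az":0,"gripper":1}]}}

```text
clock: 2.5
position: [0.4047, 0.3607, 0.1468]
ee_rot: [0.386, 0.922, 0.0, 0.0]
ft_force: [0.9, 0.6, -0.5]
grip_width: 0.251
grasp_force: 24.7
```

```bash
python3 - <<'E'
from h import *
o=get_obs(); print(o['clock'],o['position'],o['grip_width'],o['grasp_force'],tcp_to_tips)
go(.620,.131,.15,9.8)
E
```

```text
2.5 [0.40465646 0.36066069 0.14675504] 0.2505644148416014 24.667101240484044 0.011
at [0.4047 0.3607 0.1468] psi 44.6 tilt [0. 0.] rows 9
x -35.0 y -0.9 z -0.4 az 3.86
x -34.9 y 1.5 z -0.4 az 3.86
x -34.8 y 3.8 z -0.4 az 3.86
x -34.4 y 6.2 z -0.4 az 3.86
x -33.9 y 8.5 z -0.4 az 3.86
x -33.3 y 10.8 z -0.4 az 3.86
x -32.5 y 13.0 z -0.4 az 3.86
x -31.5 y 15.1 z -0.4 az 3.86
x -30.4 y 17.2 z -0.4 az 3.86
```

```bash
python3 - <<'E'
from h import *
go(.46,.125,.15,99.8)
E
```

```text
at [0.4047 0.3607 0.1468] psi 44.6 tilt [0. 0.] rows 8
x -25.8 y -15.8 z -0.4 az -6.90
x -23.8 y -18.7 z -0.4 az -6.90
x -21.3 y -21.5 z -0.4 az -6.90
x -18.6 y -23.9 z -0.4 az -6.90
x -15.6 y -25.9 z -0.4 az -6.90
x -12.4 y -27.6 z -0.4 az -6.90
x -9.0 y -28.9 z -0.4 az -6.90
x -5.4 y -29.8 z -0.4 az -6.90
```

Request:
{"api": "apply_moves", "payload": {"rows": [{"x":-26,"y":-16,"z":0,"ax":0,"ay":0,"az":-6.9,"gripper":1},{"x":-24,"y":-19,"z":0,"ax":0,"ay":0,"az":-6.9,"gripper":1},{"x":-21,"y":-21,"z":0,"ax":0,"ay":0,"az":-6.9,"gripper":1},{"x":-18.5,"y":-24,"z":0,"ax":0,"ay":0,"az":-6.9,"gripper":1},{"x":-15.5,"y":-26,"z":0,"ax":0,"ay":0,"az":-6.9,"gripper":1}]}}

```text
clock: 2.92
position: [0.439, 0.2119, 0.145]
ee_rot: [0.092, 0.996, 0.0, 0.0]
ft_force: [0.4, 0.2, 0.4]
grip_width: 0.255
grasp_force: 24.7
```

Request:
{"api": "apply_moves", "payload": {"rows": [{"x":-12.5,"y":-27.5,"z":0,"ax":0,"ay":0,"az":-6.9,"gripper":1},{"x":-9,"y":-29,"z":0,"ax":0,"ay":0,"az":-6.9,"gripper":1},{"x":-5.5,"y":-30,"z":0,"ax":0,"ay":0,"az":-6.9,"gripper":1},{"x":-25,"y":-3,"z":0,"ax":0,"ay":0,"az":0,"gripper":1},{"x":-25,"y":-3,"z":0,"ax":0,"ay":0,"az":0,"gripper":1}]}}

```text
clock: 3.33
position: [0.5108, 0.1254, 0.1454]
ee_rot: [-0.084, 0.996, 0.0, 0.001]
ft_force: [0.1, 0.4, -0.5]
grip_width: 0.252
grasp_force: 24.7
```

Request:
{"api": "apply_moves", "payload": {"rows": [{"x":0,"y":0,"z":0,"ax":0,"ay":0,"az":0,"gripper":1},{"x":0,"y":0,"z":0,"ax":0,"ay":0,"az":0,"gripper":1}]}}

```text
clock: 3.5
position: [0.5107, 0.1272, 0.1445]
ee_rot: [-0.084, 0.996, -0.0, 0.0]
ft_force: [-0.8, 0.4, 0.1]
grip_width: 0.254
grasp_force: 24.7
```

```bash
python3 - <<'E'
from h import *
o=get_obs(); print(o['clock'],o['position'],o['grip_width'],o['joint_pos'])
c=shot('wrist','w3')
for p in [(.6204,.130,.023),(.6304,.0673,.023),(.669,.1457,.015),(.6835,.0677,.015),(.5722,.13,.026),(.5856,.0524,.026)]: print(proj(c,p))
go(.620,.131,.15,99.8)
E
```

```text
3.5 [0.51073865 0.12722217 0.14453127] 0.2539792911993857 [-0.62381835  0.19500728  0.3263283   1.85954463 -0.06944145  1.09802893
  1.46834042]
[296.3 300.8]
[231.8 300.1]
[304.4 336.8]
[229.6 337.6]
[304.1 259.1]
[219.3 259.1]
at [0.5099 0.1274 0.1444] psi 99.7 tilt [-0. -0.] rows 3
x -36.4 y -5.0 z -1.9 az -0.02
x -36.4 y -5.1 z -1.9 az -0.02
x -36.4 y -5.1 z -1.9 az -0.02
```

View pics/w3.png

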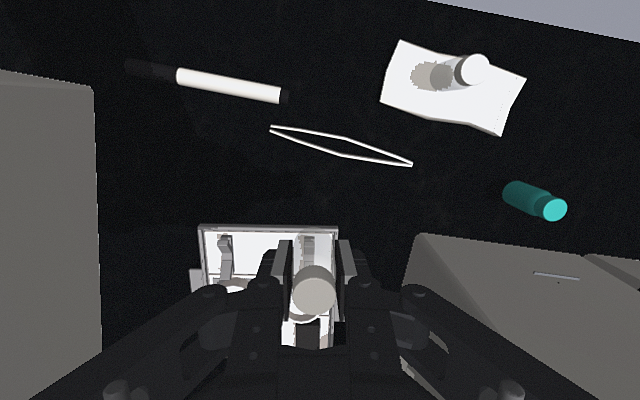

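The view shows the marker from (126,67) to (289,97) and the forceps from (270,127) to (412,163). The carrier's near edge runs from (198,225) to (338,227), and the V posts are at about (225,257) and (308,257). I'll zoom in on the carrier for one check.

```bash
python3 - <<'E'
from h import *
c=load('w3'); im=cv2.cvtColor(c['color'],cv2.COLOR_RGB2BGR)
cv2.imwrite('pics/w3c.png',cv2.resize(im[215:350,185:365],None,fx=4.4,fy=4.4,interpolation=cv2.INTER_CUBIC))
for nm,a,b,z in [('marker',(126,67),(289,97),.007),('forceps',(270,127),(412,163),.005),('edge z9',(198,225),(338,227),.009)]:
    A=plane(c,*a,z);B=plane(c,*b,z); d=B-A; print(nm,A,B,(A+B)/2,np.linalg.norm(d),np.degrees(np.arctan2(d[1],d[0])))
E
```

```text
marker [ 0.4327 -0.0423  0.007 ] [0.4331 0.0938 0.007 ] [0.4329  0.02575 0.007  ] 0.13610058780181664 89.83160730479386
forceps [0.4607 0.0809 0.005 ] [0.4705 0.2124 0.005 ] [0.4656  0.14665 0.005  ] 0.13186466547183898 85.73792714119962
edge z9 [0.5628 0.0251 0.009 ] [0.5421 0.1575 0.009 ] [0.55245 0.0913  0.009  ] 0.13400839525940156 98.8859395025098
```

View pics/w3c.png

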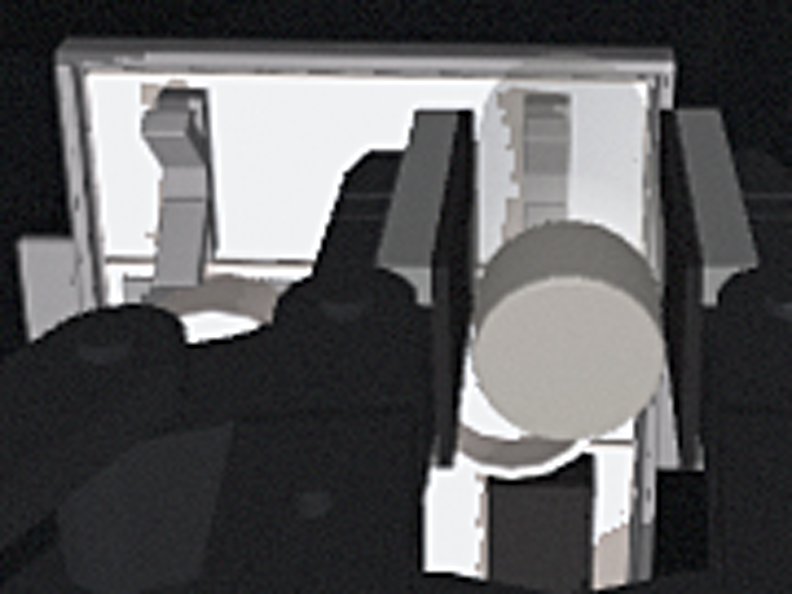

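```bash
python3 - <<'E'
from h import *
c=load('w3')
u=np.array([np.cos(np.radians(9.4)),np.sin(np.radians(9.4)),0])
a=plane(c,303.2,323,.023)-.0215*u; b=plane(c,236,277.5,.023)+.0215*u
print(a,b,(a+b)/2,np.linalg.norm(a-b))
v1=plane(c,226,258,.021);v2=plane(c,309.5,258,.021);print(v1,v2,(v1+v2)/2)
print(plane(c,(540/4.4+185),(485/4.4+215),.015))
E
```

```text
[0.6239887  0.13738849 0.023     ] [0.6256113  0.07241151 0.023     ] [0.6248 0.1049 0.023 ] 0.06499724025797819
[0.5864 0.0573 0.021 ] [0.5729 0.1352 0.021 ] [0.57965 0.09625 0.021  ]
[0.6538 0.1468 0.015 ]
```

```bash
python3 - <<'E'
from h import *
go(.620,.135,.08,99.5,4)
E
```

```text
at [0.5099 0.1274 0.1444] psi 99.7 tilt [-0. -0.] rows 4
x -27.4 y -2.8 z 16.1 az 0.06
x -27.5 y -2.8 z 16.1 az 0.06
x -27.5 y -2.7 z 16.1 az 0.06
x -27.5 y -2.7 z 16.1 az 0.06
```

Request:
{"api": "apply_moves", "payload": {"rows": [{"x":-27.5,"y":-3,"z":13,"ax":0,"ay":0,"az":0,"gripper":1},{"x":-27.5,"y":-3,"z":13,"ax":0,"ay":0,"az":0,"gripper":1},{"x":-27.5,"y":-2.5,"z":18,"ax":0,"ay":0,"az":0,"gripper":1},{"x":-27.5,"y":-2.5,"z":20,"ax":0,"ay":0,"az":0,"gripper":1},{"x":0,"y":0,"z":0,"ax":0,"ay":0,"az":0,"gripper":1}]}}

```text
clock: 3.97
position: [0.6205, 0.1353, 0.0749]
ee_rot: [-0.085, 0.996, -0.001, -0.003]
ft_force: [-1.3, 0.1, -1.0]
grip_width: 0.25
grasp_force: 24.7
```

```bash
python3 - <<'E'
from h import *
c=shot('wrist','w4')
for i in range(3):
    o=get_obs(); print(o['clock'],o['position'],o['ft_force'])
    camera('wrist')
im=cv2.cvtColor(c['color'],cv2.COLOR_RGB2BGR)
cv2.imwrite('pics/w4c.png',cv2.resize(im[190:400,150:430],None,fx=2.8,fy=2.8))
print([proj(c,p) for p in [(.620,.136,.023),(.631,.071,.023)]])
E
```

```text
4.0167 [0.61937048 0.13514405 0.07699567] [-1.40467704 -0.14909575 -0.8711952 ]
4.0667 [0.61929612 0.13534898 0.07898909] [ 0.15415035 -0.56426124  0.58876637]
4.1167 [0.61952444 0.13549774 0.08041364] [ 0.7112744   0.44808723 -0.18015336]
[array([313.2, 225.3]), array([213. , 224.8])]
```

View pics/w4c.png

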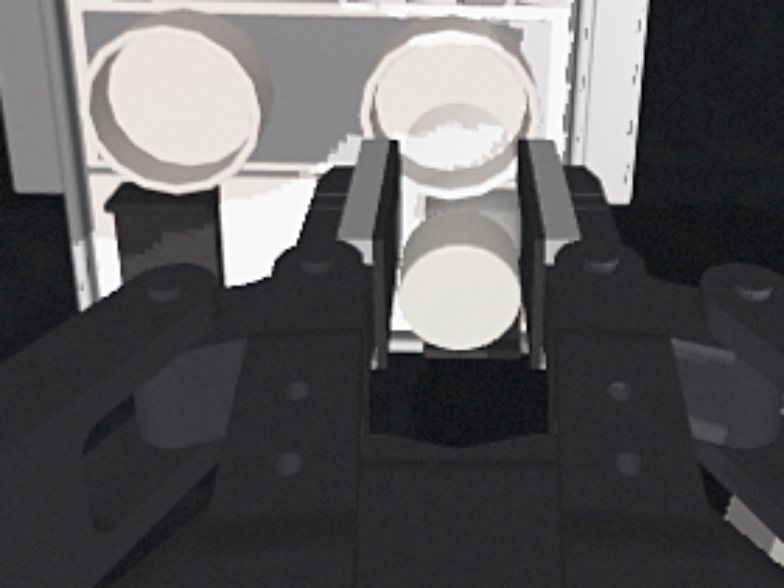

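The cup rims show clearly. The left cup's centre is at (311,230) and the right cup's at (213,227). I'll correct slightly and lower.

```bash
python3 - <<'E'
from h import *
c=load('w4')
a=plane(c,311.1,230,.023);b=plane(c,212.9,227.1,.023);print(a,b,np.linalg.norm(a-b))
go(a[0],a[1],.0415,99.5,1)
E
```

```text
[0.6236 0.1352 0.023 ] [0.6326 0.0711 0.023 ] 0.06472874168404634
at [0.6198 0.1357 0.0813] psi 99.8 tilt [0. 0.] rows 1
x -3.7 y -1.1 z 39.8 az 0.27
```

Request:
{"api": "apply_moves", "payload": {"rows": [{"x":-3,"y":-1,"z":0,"ax":0,"ay":0,"az":0,"gripper":1},{"x":0,"y":0,"z":15,"ax":0,"ay":0,"az":0,"gripper":1},{"x":0,"y":0,"z":14,"ax":0,"ay":0,"az":0,"gripper":1},{"x":0,"y":0,"z":8,"ax":0,"ay":0,"az":0,"gripper":1},{"x":0,"y":0,"z":1.5,"ax":0,"ay":0,"az":0,"gripper":1}]}}

```text
clock: 4.58
position: [0.6233, 0.135, 0.042]
ee_rot: [-0.085, 0.996, 0.0, 0.0]
ft_force: [-5.1, -0.2, 12.9]
grip_width: 0.258
grasp_force: 27.0
```

Request:
{"api": "apply_moves", "payload": {"rows": [{"x":0,"y":0,"z":0,"ax":0,"ay":0,"az":0,"gripper":1},{"x":0,"y":0,"z":1,"ax":0,"ay":0,"az":0,"gripper":1},{"x":0,"y":0,"z":0,"ax":0,"ay":0,"az":0,"gripper":1}]}}

```text
clock: 4.83
position: [0.6237, 0.1351, 0.042]
ee_rot: [-0.085, 0.996, 0.0, 0.0]
ft_force: [-3.4, -0.9, 10.2]
grip_width: 0.249
grasp_force: 26.7
```

It's seated with light contact. Now release and rise.

Request:
{"api": "apply_moves", "payload": {"rows": [{"x":0,"y":0,"z":-0.5,"ax":0,"ay":0,"az":0,"gripper":0.7},{"x":0,"y":0,"z":0,"ax":0,"ay":0,"az":0,"gripper":0.6},{"x":0,"y":0,"z":0,"ax":0,"ay":0,"az":0,"gripper":0.55},{"x":0,"y":0,"z":-15,"ax":0,"ay":0,"az":0,"gripper":0.55},{"x":0,"y":0,"z":-25,"ax":0,"ay":0,"az":0,"gripper":0.55}]}}

```text
clock: 5.25
position: [0.6215, 0.1346, 0.0788]
ee_rot: [-0.085, 0.996, -0.001, -0.003]
ft_force: [0.3, -0.6, -1.2]
grip_width: 0.453
grasp_force: 0.0
```

Request:
{"api": "apply_moves", "payload": {"rows": [{"x":0,"y":0,"z":-30,"ax":0,"ay":0,"az":0,"gripper":0.55},{"x":0,"y":0,"z":-35,"ax":0,"ay":0,"az":0,"gripper":0.55},{"x":30,"y":5,"z":0,"ax":0,"ay":0,"az":0,"gripper":0.55},{"x":35,"y":5,"z":0,"ax":0,"ay":0,"az":0,"gripper":0.55},{"x":38,"y":6,"z":0,"ax":0,"ay":0,"az":0,"gripper":0.55}]}}

```text
clock: 5.67
position: [0.5187, 0.133, 0.1463]
ee_rot: [-0.085, 0.996, -0.0, 0.001]
ft_force: [0.1, -0.4, 1.3]
grip_width: 0.444
grasp_force: 0.0
```

```bash
python3 - <<'E'
from h import *
c=shot('wrist','w5'); o=get_obs(); print(o['position'],o['joint_pos'])
print(proj(c,(.6236,.1352,.064)))
go(.394,-.27,.16,-25)
E
```

```text
[0.50993886 0.13234086 0.14384376] [-0.63790263  0.20325376  0.33431221  1.85249791 -0.07606303  1.10619417
  1.46617811]
[293.9 324.2]
at [0.5099 0.1323 0.1438] psi 99.8 tilt [-0.5 -0.1] rows 18
x 10.1 y -20.9 z -0.9 az 6.93
x 7.5 y -22.0 z -0.9 az 6.93
x 4.8 y -22.8 z -0.9 az 6.93
x 2.1 y -23.2 z -0.9 az 6.93
x -0.8 y -23.2 z -0.9 az 6.93
x -3.6 y -23.0 z -0.9 az 6.93
x -6.3 y -22.4 z -0.9 az 6.93
x -9.0 y -21.5 z -0.9 az 6.93
x -11.5 y -20.2 z -0.9 az 6.93
x -13.8 y -18.7 z -0.9 az 6.93
x -16.0 y -16.9 z -0.9 az 6.93
x -17.9 y -14.8 z -0.9 az 6.93
x -19.6 y -12.6 z -0.9 az 6.93
x -21.0 y -10.1 z -0.9 az 6.93
x -22.0 y -7.5 z -0.9 az 6.93
x -22.8 y -4.8 z -0.9 az 6.93
x -23.2 y -2.0 z -0.9 az 6.93
x -23.2 y 0.8 z -0.9 az 6.93
```

View pics/w5.png

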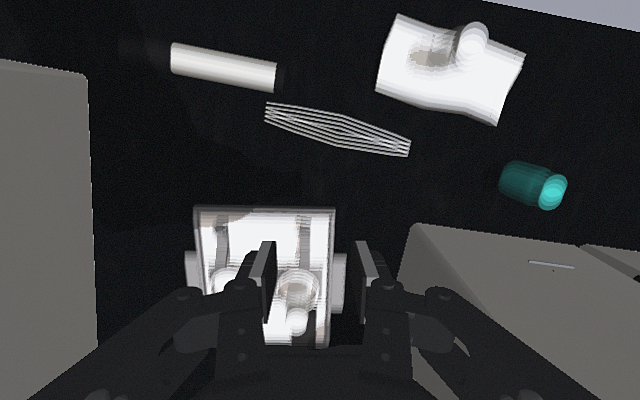

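The vial stands in its cup, with its cap at (296,320) close to the predicted (294,324). Next is the right-hand vial, backing away from the centrifuge first.

```bash
python3 - <<'E'
from h import *
go(.39,.03,.16,85)
R=np.radians(85); y=np.array([np.cos(R),np.sin(R)]); x=np.array([np.sin(R),-np.cos(R)])*-1
d=np.array([.390-.39,-.265-.03])*1000; print(d@x,d@y)
E
```

```text
at [0.5099 0.1323 0.1438] psi 99.8 tilt [-0.5 -0.1] rows 5
x 27.1 y -16.1 z -3.2 az 2.96
x 26.2 y -17.5 z -3.2 az 2.96
x 25.3 y -18.8 z -3.2 az 2.96
x 24.3 y -20.1 z -3.2 az 2.96
x 23.2 y -21.3 z -3.2 az 2.96
-25.710944110559154 -293.877435937065
```

Request:
{"api": "apply_moves", "payload": {"rows": [{"x":27,"y":-16,"z":-3,"ax":0,"ay":0,"az":3,"gripper":0.4},{"x":26,"y":-17.5,"z":-3,"ax":0,"ay":0,"az":3,"gripper":0.4},{"x":25,"y":-19,"z":-3,"ax":0,"ay":0,"az":3,"gripper":0.4},{"x":24,"y":-20,"z":-3,"ax":0,"ay":0,"az":3,"gripper":0.4},{"x":23,"y":-21,"z":-3,"ax":0,"ay":0,"az":3,"gripper":0.4}]}}

```text
clock: 6.13
position: [0.3991, 0.0306, 0.1611]
ee_rot: [0.047, 0.999, 0.0, -0.0]
ft_force: [0.1, -0.5, 0.5]
grip_width: 0.597
grasp_force: 0.0
```

Request:
{"api": "apply_moves", "payload": {"rows": [{"x":-3,"y":-37,"z":0,"ax":0,"ay":0,"az":0,"gripper":0.4},{"x":-3,"y":-37,"z":0,"ax":0,"ay":0,"az":0,"gripper":0.4},{"x":-3,"y":-37,"z":0,"ax":0,"ay":0,"az":0,"gripper":0.4},{"x":-3,"y":-37,"z":0,"ax":0,"ay":0,"az":0,"gripper":0.4},{"x":-3,"y":-37,"z":0,"ax":0,"ay":0,"az":0,"gripper":0.4}]}}

```text
clock: 6.55
position: [0.398, -0.1559, 0.1615]
ee_rot: [0.046, 0.999, 0.0, 0.001]
ft_force: [1.4, 0.5, 0.0]
grip_width: 0.599
grasp_force: 0.0
```

Request:
{"api": "apply_moves", "payload": {"rows": [{"x":-3,"y":-37,"z":0,"ax":0,"ay":0,"az":0,"gripper":0.4},{"x":-3,"y":-37,"z":0,"ax":0,"ay":0,"az":0,"gripper":0.4},{"x":-3,"y":-35,"z":0,"ax":0,"ay":0,"az":0,"gripper":0.4},{"x":0,"y":0,"z":0,"ax":0,"ay":0,"az":0,"gripper":0.4},{"x":0,"y":0,"z":0,"ax":0,"ay":0,"az":0,"gripper":0.4}]}}

```text
clock: 6.97
position: [0.3967, -0.2653, 0.1611]
ee_rot: [0.048, 0.999, -0.0, -0.0]
ft_force: [0.8, 0.8, -0.3]
grip_width: 0.603
grasp_force: 0.0
```

```bash
python3 - <<'E'
from h import *
c=shot('wrist','w6'); o=get_obs(); print(o['position'],o['joint_pos'])
print(proj(c,(.3925,-.281,.052)))
c2=load('top0'); g=cv2.cvtColor(c2['color'],cv2.COLOR_RGB2GRAY); print(g[251:266,432:452])
E
```

```text
[ 0.39710391 -0.26364543  0.16094126] [-0.29653944  0.06369129  0.8251918   1.97987418 -0.05144199  1.11984888
  2.02802821]
[293.1 196.6]
[[ 15  14  13  11  13  12  11  11  10   9  11  11  11  12  11  12  14  15
   14  13]
 [ 11  14  14  10  14  11  12  11  12  12  11  10   9  10   9  13  13  13
   11  14]
 [ 12  12  11  13  11  11   9  10  10  11   9  11  14  14   9  10  13  13
   13  10]
 [ 11  12   9  10  10  11  12  13  16  25  47  85 103  94  34   9  10  10
   13  12]
 [ 11  13  14  11  15  20  34  44  55  92 176 250 255 255 170  66  12   7
   11  10]
 [ 14  11  12  13  30  57  80  87 106 184 255 255 255 255 255 222  54   7
   12  11]
 [ 13  11  11  25  58  86  91  98 138 242 255 255 255 255 255 255 123  12
   11  13]
 [ 12  10  11  34  74  92  96 107 141 240 255 255 255 255 255 255 184  36
    7  13]
 [ 11  12  15  44  86  97  98 110 148 241 255 255 255 255 255 255 139  16
    7  11]
 [ 11  16  13  28  65  95 100 107 129 188 254 255 255 255 255 254  76   5
   10  12]
 [ 11  11  13  20  53  93  98 100 108 130 186 252 255 255 213  89  14   8
   10  10]
 [ 12   9  11  13  23  46  75  90  93  93  96  99 118 114  48   8   7  10
   10   9]
 [ 12  11  10  11  11  16  22  30  30  23  22  13   8   5   4   7  11   9
   11  13]
 [ 11  10  12  12  13  12  12  11  11  11  11  10   9   9  10  11  11  12
   11  11]
 [ 11  13  11  11  12  13  12  13  14  12  14  14  12  11  12  13  13  12
   12   9]]
```

View pics/w6.png

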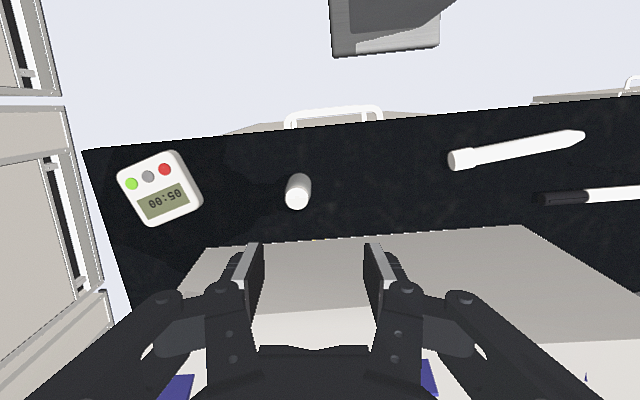

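The cap top is at (296,200), and the base line of the centrifuge's front face is around row 237.

```bash
python3 - <<'E'
from h import *
c=load('w6'); p=plane(c,296,200,.052); print(p, plane(c,296,240,0),plane(c,296,320,0.2))
go(p[0],p[1]+.0005,.029,85,1)
E
```

```text
[ 0.3957 -0.2789  0.052 ] [ 0.4561 -0.2886  0.    ] [ 0.3964 -0.2706  0.2   ]
at [ 0.3971 -0.2636  0.1609] psi 84.7 tilt [-0.1  0. ] rows 1
x 0.0 y -14.8 z 131.9 az -0.32
```

Request:
{"api": "apply_moves", "payload": {"rows": [{"x":1,"y":-15,"z":10,"ax":0,"ay":0,"az":0,"gripper":0.4},{"x":0,"y":0,"z":38,"ax":0,"ay":0,"az":0,"gripper":0.4},{"x":0,"y":0,"z":38,"ax":0,"ay":0,"az":0,"gripper":0.4},{"x":0,"y":0,"z":30,"ax":0,"ay":0,"az":0,"gripper":0.4},{"x":0,"y":0,"z":16,"ax":0,"ay":0,"az":0,"gripper":0.4}]}}

```text
clock: 7.43
position: [0.3938, -0.2756, 0.0259]
ee_rot: [0.045, 0.999, 0.001, -0.002]
ft_force: [-0.4, 1.3, -0.1]
grip_width: 0.607
grasp_force: 0.0
```

Request:
{"api": "apply_moves", "payload": {"newtons": 25, "rows": [{"x":0,"y":0,"z":0,"ax":0,"ay":0,"az":0,"gripper":0.6},{"x":0,"y":0,"z":0,"ax":0,"ay":0,"az":0,"gripper":0.7},{"x":0,"y":0,"z":0,"ax":0,"ay":0,"az":0,"gripper":1},{"x":0,"y":0,"z":0,"ax":0,"ay":0,"az":0,"gripper":1},{"x":0,"y":0,"z":0,"ax":0,"ay":0,"az":0,"gripper":1}]}}

```text
clock: 7.85
position: [0.3961, -0.2783, 0.0305]
ee_rot: [0.046, 0.999, -0.0, 0.001]
ft_force: [0.3, 0.2, 0.6]
grip_width: 0.255
grasp_force: 24.9
```

Request:
{"api": "apply_moves", "payload": {"rows": [{"x":0,"y":0,"z":-5,"ax":0,"ay":0,"az":0,"gripper":1},{"x":0,"y":0,"z":-20,"ax":0,"ay":0,"az":0,"gripper":1},{"x":0,"y":0,"z":-30,"ax":0,"ay":0,"az":0,"gripper":1},{"x":0,"y":0,"z":-35,"ax":0,"ay":0,"az":0,"gripper":1},{"x":0,"y":0,"z":-30,"ax":0,"ay":0,"az":0,"gripper":1}]}}

```text
clock: 8.27
position: [0.3948, -0.2788, 0.1516]
ee_rot: [0.046, 0.999, -0.0, 0.0]
ft_force: [0.6, -0.8, -0.7]
grip_width: 0.25
grasp_force: 24.9
```

```bash
python3 - <<'E'
from h import *
o=get_obs(); print(o['clock'],o['position'],o['grip_width'],o['grasp_force'])
go(.395,.05,.15,85)
def leg(a,b,psi):
    R=np.radians(psi); y=np.array([np.cos(R),np.sin(R)]); x=-np.array([np.sin(R),-np.cos(R)]); d=(np.array(b)-a)*1000; print('leg',d@x,d@y)
leg([.395,.05],[.61,.071],99.8)
E
```

```text
8.2667 [ 0.39477107 -0.27884254  0.15163625] 0.2502433492682393 24.8925062752096
at [ 0.3948 -0.2788  0.1516] psi 84.7 tilt [ 0. -0.] rows 9
x 3.4 y 36.4 z 0.2 az -0.03
x 3.3 y 36.4 z 0.2 az -0.03
x 3.3 y 36.4 z 0.2 az -0.03
x 3.3 y 36.4 z 0.2 az -0.03
x 3.3 y 36.4 z 0.2 az -0.03
x 3.2 y 36.4 z 0.2 az -0.03
x 3.2 y 36.4 z 0.2 az -0.03
x 3.2 y 36.4 z 0.2 az -0.03
x 3.2 y 36.4 z 0.2 az -0.03
leg -215.43709765643703 -15.901476452543701
```

Request:
{"api": "apply_moves", "payload": {"rows": [{"x":3,"y":36.5,"z":0,"ax":0,"ay":0,"az":0,"gripper":1},{"x":3,"y":36.5,"z":0,"ax":0,"ay":0,"az":0,"gripper":1},{"x":3,"y":36.5,"z":0,"ax":0,"ay":0,"az":0,"gripper":1},{"x":3,"y":36.5,"z":0,"ax":0,"ay":0,"az":0,"gripper":1},{"x":3,"y":36.5,"z":0,"ax":0,"ay":0,"az":0,"gripper":1}]}}

```text
clock: 8.68
position: [0.3967, -0.0938, 0.1503]
ee_rot: [0.046, 0.999, 0.0, 0.001]
ft_force: [1.3, -0.5, -0.7]
grip_width: 0.254
grasp_force: 24.9
```

Request:
{"api": "apply_moves", "payload": {"rows": [{"x":3,"y":36.5,"z":0,"ax":0,"ay":0,"az":0,"gripper":1},{"x":3,"y":36.5,"z":0,"ax":0,"ay":0,"az":0,"gripper":1},{"x":3,"y":36.5,"z":0,"ax":0,"ay":0,"az":-5,"gripper":1},{"x":1,"y":36.5,"z":0,"ax":0,"ay":0,"az":-5,"gripper":1},{"x":0,"y":0,"z":0,"ax":0,"ay":0,"az":-5,"gripper":1}]}}

```text
clock: 9.1
position: [0.3968, 0.0571, 0.1502]
ee_rot: [-0.091, 0.996, 0.001, 0.001]
ft_force: [0.3, 0.2, -0.3]
grip_width: 0.255
grasp_force: 24.9
```

Request:
{"api": "apply_moves", "payload": {"rows": [{"x":-36,"y":-3,"z":0,"ax":0,"ay":0,"az":0,"gripper":1},{"x":-36,"y":-3,"z":0,"ax":0,"ay":0,"az":0,"gripper":1},{"x":-36,"y":-3,"z":0,"ax":0,"ay":0,"az":0,"gripper":1},{"x":-36,"y":-3,"z":0,"ax":0,"ay":0,"az":0,"gripper":1},{"x":-36,"y":-2,"z":0,"ax":0,"ay":0,"az":0,"gripper":1}]}}

```text
clock: 9.52
position: [0.5787, 0.068, 0.1501]
ee_rot: [-0.085, 0.996, -0.0, 0.001]
ft_force: [0.7, -0.1, 0.7]
grip_width: 0.256
grasp_force: 24.9
```

```bash
python3 - <<'E'
from h import *
camera('wrist');camera('wrist')
go(.632,.071,.09,99.6,3)
go(.632,.071,.043,99.6,1)
E
```

```text
at [0.5803 0.0684 0.1485] psi 99.8 tilt [ 0.  -0.2] rows 3
x -17.1 y -2.1 z 19.5 az 0.07
x -17.1 y -2.1 z 19.5 az 0.07
x -17.1 y -2.1 z 19.5 az 0.07
at [0.5803 0.0684 0.1485] psi 99.8 tilt [ 0.  -0.2] rows 1
x -51.4 y -6.3 z 105.5 az 0.20
```

Request:
{"api": "apply_moves", "payload": {"rows": [{"x":-17,"y":-2,"z":14,"ax":0,"ay":0,"az":0,"gripper":1},{"x":-17,"y":-2,"z":14,"ax":0,"ay":0,"az":0,"gripper":1},{"x":-17,"y":-2,"z":14,"ax":0,"ay":0,"az":0,"gripper":1},{"x":0,"y":0,"z":20,"ax":0,"ay":0,"az":0,"gripper":1},{"x":0,"y":0,"z":0,"ax":0,"ay":0,"az":0,"gripper":1}]}}

```text
clock: 10.03
position: [0.6264, 0.0703, 0.0844]
ee_rot: [-0.085, 0.996, -0.001, -0.002]
ft_force: [-0.8, -0.1, -2.0]
grip_width: 0.253
grasp_force: 24.9
```

```bash
python3 - <<'E'
from h import *
camera('wrist'); 
go(.632,.071,.0435,99.6,1)
E
```

```text
at [0.6267 0.0703 0.0863] psi 99.7 tilt [-0.2 -0.1] rows 1
x -5.4 y -0.2 z 42.8 az 0.14
```

Request:
{"api": "apply_moves", "payload": {"rows": [{"x":-4,"y":0,"z":5,"ax":0,"ay":0,"az":0,"gripper":1},{"x":0,"y":0,"z":15,"ax":0,"ay":0,"az":0,"gripper":1},{"x":0,"y":0,"z":14,"ax":0,"ay":0,"az":0,"gripper":1},{"x":0,"y":0,"z":8,"ax":0,"ay":0,"az":0,"gripper":1},{"x":0,"y":0,"z":0,"ax":0,"ay":0,"az":0,"gripper":1}]}}

```text
clock: 10.5
position: [0.6308, 0.0713, 0.0438]
ee_rot: [-0.085, 0.996, -0.0, -0.001]
ft_force: [-0.7, 0.2, -1.1]
grip_width: 0.252
grasp_force: 24.9
```

Request:
{"api": "apply_moves", "payload": {"rows": [{"x":0,"y":0,"z":0,"ax":0,"ay":0,"az":0,"gripper":1},{"x":0,"y":0,"z":1,"ax":0,"ay":0,"az":0,"gripper":1},{"x":0,"y":0,"z":0,"ax":0,"ay":0,"az":0,"gripper":1}]}}

```text
clock: 10.75
position: [0.6325, 0.0713, 0.045]
ee_rot: [-0.085, 0.996, 0.0, 0.001]
ft_force: [0.2, 0.3, -0.6]
grip_width: 0.254
grasp_force: 24.9
```

Not yet in contact, so I'll lower a little further.

Request:
{"api": "apply_moves", "payload": {"rows": [{"x":0,"y":0,"z":1.5,"ax":0,"ay":0,"az":0,"gripper":1},{"x":0,"y":0,"z":1,"ax":0,"ay":0,"az":0,"gripper":1},{"x":0,"y":0,"z":0,"ax":0,"ay":0,"az":0,"gripper":1}]}}

```text
clock: 11.0
position: [0.6322, 0.0713, 0.042]
ee_rot: [-0.085, 0.996, 0.0, 0.0]
ft_force: [0.9, 0.4, 0.5]
grip_width: 0.252
grasp_force: 24.9
```

Request:
{"api": "apply_moves", "payload": {"rows": [{"x":0,"y":0,"z":0.8,"ax":0,"ay":0,"az":0,"gripper":1},{"x":0,"y":0,"z":0,"ax":0,"ay":0,"az":0,"gripper":1}]}}

```text
clock: 11.17
position: [0.6325, 0.0713, 0.0419]
ee_rot: [-0.085, 0.996, 0.0, 0.0]
ft_force: [-1.8, 0.3, 5.9]
grip_width: 0.254
grasp_force: 25.5
```

Request:
{"api": "apply_moves", "payload": {"rows": [{"x":0,"y":0,"z":0,"ax":0,"ay":0,"az":0,"gripper":0.7},{"x":0,"y":0,"z":0,"ax":0,"ay":0,"az":0,"gripper":0.6},{"x":0,"y":0,"z":0,"ax":0,"ay":0,"az":0,"gripper":0.58},{"x":0,"y":0,"z":-15,"ax":0,"ay":0,"az":0,"gripper":0.58},{"x":0,"y":0,"z":-25,"ax":0,"ay":0,"az":0,"gripper":0.58}]}}

```text
clock: 11.58
position: [0.6301, 0.0711, 0.0786]
ee_rot: [-0.085, 0.996, -0.0, -0.003]
ft_force: [0.3, -0.9, -0.2]
grip_width: 0.422
grasp_force: 0.0
```

Request:
{"api": "apply_moves", "payload": {"rows": [{"x":0,"y":0,"z":-30,"ax":0,"ay":0,"az":0,"gripper":0.5},{"x":0,"y":0,"z":-35,"ax":0,"ay":0,"az":0,"gripper":0.5},{"x":35,"y":6,"z":0,"ax":0,"ay":0,"az":0,"gripper":0.5},{"x":38,"y":7,"z":0,"ax":0,"ay":0,"az":0,"gripper":0.5},{"x":38,"y":7,"z":0,"ax":0,"ay":0,"az":0,"gripper":0.5}]}}

```text
clock: 12.0
position: [0.5182, 0.0719, 0.146]
ee_rot: [-0.085, 0.996, -0.0, 0.0]
ft_force: [0.3, -0.1, 0.4]
grip_width: 0.498
grasp_force: 0.0
```

Request:
{"api": "apply_moves", "payload": {"rows": [{"x":30,"y":5,"z":0,"ax":0,"ay":0,"az":0,"gripper":0.5},{"x":0,"y":0,"z":0,"ax":0,"ay":0,"az":0,"gripper":0.5},{"x":0,"y":0,"z":0,"ax":0,"ay":0,"az":0,"gripper":0.5}]}}

```text
clock: 12.25
position: [0.4878, 0.0724, 0.1463]
ee_rot: [-0.086, 0.996, 0.001, 0.0]
ft_force: [0.2, 0.3, 1.1]
grip_width: 0.504
grasp_force: 0.0
```

```bash
python3 - <<'E'
from h import *
c=shot('wrist','w7')
print(proj(c,(.6236,.1352,.064)),proj(c,(.6326,.071,.064)))
go(.4655,.146,.10,-4.3)
E
```

```text
[355.1 362.1] [282.7 360.3]
at [0.489  0.0724 0.1465] psi 99.8 tilt [0.1 0.1] rows 15
x 0.7 y 5.1 z 3.1 az 6.94
x 1.3 y 5.0 z 3.1 az 6.94
x 1.9 y 4.8 z 3.1 az 6.94
x 2.5 y 4.5 z 3.1 az 6.94
x 3.0 y 4.2 z 3.1 az 6.94
x 3.5 y 3.8 z 3.1 az 6.94
x 3.9 y 3.3 z 3.1 az 6.94
x 4.3 y 2.8 z 3.1 az 6.94
x 4.6 y 2.3 z 3.1 az 6.94
x 4.9 y 1.7 z 3.1 az 6.94
x 5.0 y 1.1 z 3.1 az 6.94
x 5.1 y 0.5 z 3.1 az 6.94
x 5.2 y -0.1 z 3.1 az 6.94
x 5.1 y -0.7 z 3.1 az 6.94
x 5.0 y -1.3 z 3.1 az 6.94
```

View pics/w7.png

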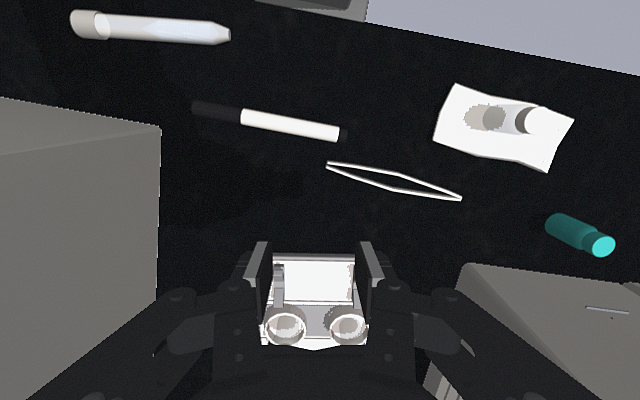

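Both vials are in the cups. The forceps run from (327,165) to (462,199) and the marker from (192,106) to (347,136). Forceps next.

```bash
python3 - <<'E'
from h import *
c=load('w7')
for nm,a,b,z in [('marker',(192,106),(348,136),.007),('forceps',(327,164.5),(462,199),.005)]:
    A=plane(c,*a,z);B=plane(c,*b,z); d=B-A; print(nm,A,B,(A+B)/2,np.linalg.norm(d),np.degrees(np.arctan2(d[1],d[0])))
E
```

```text
marker [ 0.4319 -0.0421  0.007 ] [0.4337 0.0954 0.007 ] [0.4328  0.02665 0.007  ] 0.13751178131345693 89.24998900074726
forceps [0.4624 0.082  0.005 ] [0.4731 0.2147 0.005 ] [0.46775 0.14835 0.005  ] 0.13313068767192635 85.39004258414596
```

Request:
{"api": "apply_moves", "payload": {"rows": [{"x":1,"y":5,"z":3,"ax":0,"ay":0,"az":6.9,"gripper":0.5},{"x":1.3,"y":5,"z":3,"ax":0,"ay":0,"az":6.9,"gripper":0.5},{"x":2,"y":5,"z":3,"ax":0,"ay":0,"az":6.9,"gripper":0.5},{"x":2.5,"y":4.5,"z":3,"ax":0,"ay":0,"az":6.9,"gripper":0.5},{"x":3,"y":4,"z":3,"ax":0,"ay":0,"az":6.9,"gripper":0.5}]}}

```text
clock: 12.72
position: [0.4819, 0.0966, 0.1309]
ee_rot: [0.217, 0.976, -0.0, 0.0]
ft_force: [0.5, -0.2, -0.6]
grip_width: 0.503
grasp_force: 0.0
```

Request:
{"api": "apply_moves", "payload": {"rows": [{"x":3.5,"y":4,"z":3,"ax":0,"ay":0,"az":6.9,"gripper":0.5},{"x":4,"y":3,"z":3,"ax":0,"ay":0,"az":6.9,"gripper":0.5},{"x":4.5,"y":3,"z":3,"ax":0,"ay":0,"az":6.9,"gripper":0.5},{"x":4.5,"y":2,"z":3,"ax":0,"ay":0,"az":6.9,"gripper":0.5},{"x":5,"y":2,"z":3,"ax":0,"ay":0,"az":6.9,"gripper":0.5}]}}

```text
clock: 13.13
position: [0.4737, 0.1212, 0.1159]
ee_rot: [0.497, 0.868, -0.0, 0.001]
ft_force: [-0.3, -0.1, -0.3]
grip_width: 0.502
grasp_force: 0.0
```

Request:
{"api": "apply_moves", "payload": {"rows": [{"x":5,"y":1,"z":3,"ax":0,"ay":0,"az":6.9,"gripper":0.5},{"x":5,"y":0.5,"z":3,"ax":0,"ay":0,"az":6.9,"gripper":0.5},{"x":5,"y":0,"z":3,"ax":0,"ay":0,"az":6.9,"gripper":0.5},{"x":5,"y":-1,"z":3,"ax":0,"ay":0,"az":6.9,"gripper":0.5},{"x":5,"y":-1,"z":3,"ax":0,"ay":0,"az":6.9,"gripper":0.5}]}}

```text
clock: 13.55
position: [0.4658, 0.1453, 0.1008]
ee_rot: [0.732, 0.681, 0.0, 0.001]
ft_force: [-0.2, -0.0, 0.3]
grip_width: 0.501
grasp_force: 0.0
```

```bash
python3 - <<'E'
from h import *
camera('wrist');c=shot('wrist','w8');o=get_obs(); print(o['joint_pos'])
im=cv2.cvtColor(c['color'],cv2.COLOR_RGB2GRAY)
print(proj(c,(.4607,.0809,.005)),proj(c,(.4656,.1467,.005)),proj(c,(.4705,.2124,.005)))
go(.4656,.1465,.0145,-4.3,1)
E
```

```text
[-0.957751    0.18046358  0.61213346  2.00779952 -0.12244209  0.98930613
 -0.3528313 ]
[314.2 277.8] [313.8 205.1] [313.5 119.6]
at [0.4653 0.1458 0.1006] psi -3.8 tilt [ 0.  -0.1] rows 1
x 0.7 y 0.3 z 86.1 az 0.46
```

View pics/w8.png

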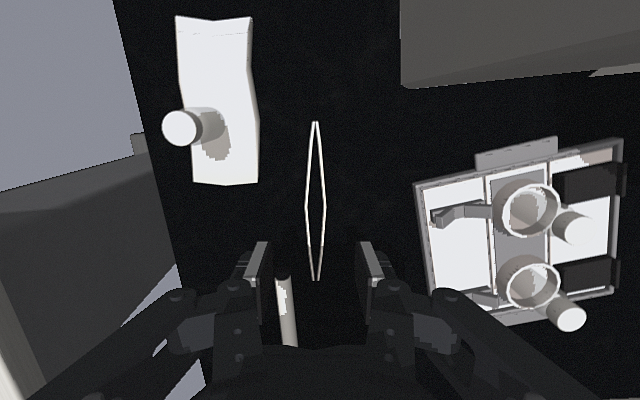

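The forceps lie at column 315, between the pads and aligned with them. Both packed vials stand upright in the cups at (527,212) and (529,286).

```bash
python3 - <<'E'
from h import *
c=load('w8')
a=plane(c,527,212,.023);b=plane(c,529,286,.023);print('cups',a,b,(a+b)/2)
a=plane(c,590,181,.015);b=plane(c,588,274,.015);print('pads',a,b,(a+b)/2)
E
```

```text
cups [0.6225 0.1349 0.023 ] [0.6323 0.071  0.023 ] [0.6274  0.10295 0.023  ]
pads [0.6717 0.1526 0.015 ] [0.6852 0.0729 0.015 ] [0.67845 0.11275 0.015  ]
```

Request:
{"api": "apply_moves", "payload": {"rows": [{"x":1,"y":1,"z":5,"ax":0,"ay":0,"az":0.5,"gripper":0.65},{"x":0,"y":0,"z":30,"ax":0,"ay":0,"az":0,"gripper":0.65},{"x":0,"y":0,"z":30,"ax":0,"ay":0,"az":0,"gripper":0.65},{"x":0,"y":0,"z":15,"ax":0,"ay":0,"az":0,"gripper":0.65},{"x":0,"y":0,"z":6.5,"ax":0,"ay":0,"az":0,"gripper":0.65}]}}

```text
clock: 14.07
position: [0.4649, 0.145, 0.0121]
ee_rot: [0.732, 0.682, -0.002, -0.0]
ft_force: [-0.7, -0.3, 0.1]
grip_width: 0.35
grasp_force: 0.0
```

Request:
{"api": "apply_moves", "payload": {"newtons": 25, "rows": [{"x":0,"y":0,"z":0,"ax":0,"ay":0,"az":0,"gripper":0.65},{"x":0,"y":0,"z":0,"ax":0,"ay":0,"az":0,"gripper":0.75},{"x":0,"y":0,"z":0,"ax":0,"ay":0,"az":0,"gripper":1},{"x":0,"y":0,"z":0,"ax":0,"ay":0,"az":0,"gripper":1},{"x":0,"y":0,"z":0,"ax":0,"ay":0,"az":0,"gripper":1}]}}

```text
clock: 14.48
position: [0.4664, 0.1465, 0.0155]
ee_rot: [0.733, 0.681, 0.001, 0.0]
ft_force: [-0.1, 0.0, 2.6]
grip_width: 0.178
grasp_force: 24.8
```

Request:
{"api": "apply_moves", "payload": {"rows": [{"x":0,"y":0,"z":-5,"ax":0,"ay":0,"az":0,"gripper":1},{"x":0,"y":0,"z":-20,"ax":0,"ay":0,"az":0,"gripper":1},{"x":0,"y":0,"z":-30,"ax":0,"ay":0,"az":0,"gripper":1},{"x":0,"y":0,"z":-30,"ax":0,"ay":0,"az":0,"gripper":1},{"x":0,"y":0,"z":-25,"ax":0,"ay":0,"az":0,"gripper":1}]}}

```text
clock: 14.9
position: [0.4659, 0.1459, 0.1269]
ee_rot: [0.733, 0.68, 0.001, 0.0]
ft_force: [0.3, 1.4, 0.0]
grip_width: 0.177
grasp_force: 24.5
```

```bash
python3 - <<'E'
from h import *
c=load('w8'); print(plane(c,402,88,0)); o=get_obs(); print(o['position'],o['grip_width'],o['grasp_force'])
go(.50,.085,.125,9.6)
def leg(a,b,psi):
    R=np.radians(psi); y=np.array([np.cos(R),np.sin(R)]); x=-np.array([np.sin(R),-np.cos(R)]); x=np.array([-np.sin(R),np.cos(R)]); d=(np.array(b)-a)*1000; print('leg',d@x,d@y)
leg([.50,.085],[.676,.105],9.6)
E
```

```text
[0.5362 0.2292 0.    ]
[0.46588003 0.1459259  0.12691718] 0.17714210986783063 24.48002083663596
at [0.4659 0.1459 0.1269] psi -4.3 tilt [0.1 0. ] rows 2
x -29.1 y 19.3 z 1.0 az -6.93
x -31.2 y 15.6 z 1.0 az -6.93
leg -9.631378680623918 176.87067745873097
```

Request:
{"api": "apply_moves", "payload": {"rows": [{"x":-29,"y":19,"z":0,"ax":0,"ay":0,"az":-6.9,"gripper":1},{"x":-31,"y":16,"z":0,"ax":0,"ay":0,"az":-6.9,"gripper":1},{"x":-2,"y":35,"z":0,"ax":0,"ay":0,"az":0,"gripper":1},{"x":-2,"y":35,"z":0,"ax":0,"ay":0,"az":0,"gripper":1},{"x":-2,"y":35,"z":0,"ax":0,"ay":0,"az":0,"gripper":1}]}}

```text
clock: 15.32
position: [0.6023, 0.1009, 0.1253]
ee_rot: [0.655, 0.755, 0.001, -0.0]
ft_force: [0.4, 0.7, 0.2]
grip_width: 0.175
grasp_force: 24.5
```

Request:
{"api": "apply_moves", "payload": {"rows": [{"x":-2,"y":35,"z":0,"ax":0,"ay":0,"az":0,"gripper":1},{"x":-2,"y":33,"z":0,"ax":0,"ay":0,"az":0,"gripper":1},{"x":0,"y":0,"z":0,"ax":0,"ay":0,"az":0,"gripper":1},{"x":0,"y":0,"z":0,"ax":0,"ay":0,"az":0,"gripper":1}]}}

```text
clock: 15.65
position: [0.6694, 0.106, 0.1239]
ee_rot: [0.656, 0.755, -0.001, 0.0]
ft_force: [-0.4, -0.2, -0.6]
grip_width: 0.181
grasp_force: 24.6
```

```bash
python3 - <<'E'
from h import *
c=shot('wrist','w9'); o=get_obs(); print(o['joint_pos'],o['ft_force'])
cv2.imwrite('pics/w9.png',cv2.cvtColor(c['color'],cv2.COLOR_RGB2BGR))
go(.676,.1115,.031,9.6,1)
E
```

```text
[-0.65315347  0.58906412  0.61327727  1.47406383 -0.35084476  1.19044281
  0.15230196] [0.66224689 0.17735084 0.27989992]
at [0.6685 0.106  0.1244] psi 8.1 tilt [-0. -0.] rows 1
x 4.4 y 8.2 z 93.4 az -1.54
```

View pics/w9.png

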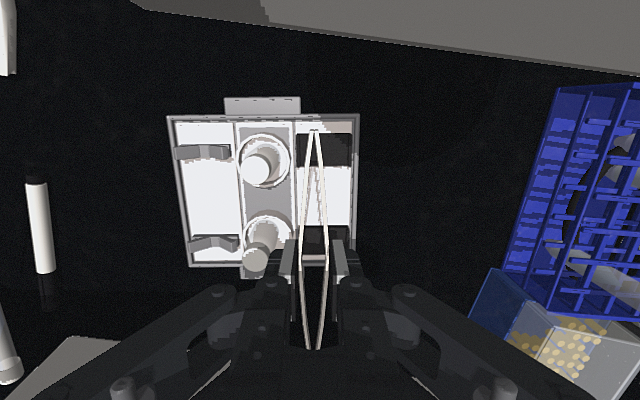

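The forceps are held straight along column 313. The upper pad is centred near (324,148), so I need a small shift and turn before lowering.

```bash
python3 - <<'E'
from h import *
c=load('w9')
a=plane(c,324.5,148,.015); print('pad',a, 'pads mid', a-.04*np.array([-.165,.986,0]))
a=plane(c,264,161,.023);print('cup1',a)
A,B=plane(c,168,116,.009),plane(c,359,115,.009);C=plane(c,189,267,.009);print(A,B,C,np.linalg.norm(A-B),np.linalg.norm(A-C))
E
```

```text
pad [0.672  0.1505 0.015 ] pads mid [0.6786  0.11106 0.015  ]
cup1 [0.6264 0.1349 0.023 ]
[0.5459 0.1571 0.009 ] [0.6954 0.1793 0.009 ] [0.5651 0.0238 0.009 ] 0.15113930660155878 0.13467564739031326
```

Request:
{"api": "apply_moves", "payload": {"rows": [{"x":3.5,"y":8.5,"z":10,"ax":0,"ay":0,"az":-1,"gripper":1},{"x":0,"y":0,"z":30,"ax":0,"ay":0,"az":0,"gripper":1},{"x":0,"y":0,"z":30,"ax":0,"ay":0,"az":0,"gripper":1},{"x":0,"y":0,"z":15,"ax":0,"ay":0,"az":0,"gripper":1},{"x":0,"y":0,"z":5,"ax":0,"ay":0,"az":0,"gripper":1}]}}

```text
clock: 16.12
position: [0.6742, 0.1112, 0.0323]
ee_rot: [0.649, 0.761, -0.002, -0.001]
ft_force: [-0.5, 0.0, 0.9]
grip_width: 0.177
grasp_force: 24.6
```

Request:
{"api": "apply_moves", "payload": {"rows": [{"x":0,"y":0,"z":0,"ax":0,"ay":0,"az":0,"gripper":1},{"x":0,"y":0,"z":2,"ax":0,"ay":0,"az":0,"gripper":1},{"x":0,"y":0,"z":0,"ax":0,"ay":0,"az":0,"gripper":1}]}}

```text
clock: 16.37
position: [0.6775, 0.1112, 0.0343]
ee_rot: [0.649, 0.761, 0.001, 0.001]
ft_force: [0.5, -0.6, -0.7]
grip_width: 0.182
grasp_force: 24.6
```

Request:
{"api": "apply_moves", "payload": {"rows": [{"x":0,"y":0,"z":2,"ax":0,"ay":0,"az":0,"gripper":1},{"x":0,"y":0,"z":1,"ax":0,"ay":0,"az":0,"gripper":1},{"x":0,"y":0,"z":0,"ax":0,"ay":0,"az":0,"gripper":1},{"x":0,"y":0,"z":0,"ax":0,"ay":0,"az":0,"gripper":1}]}}

```text
clock: 16.7
position: [0.6772, 0.1112, 0.0306]
ee_rot: [0.649, 0.761, 0.001, 0.0]
ft_force: [-2.1, -0.0, 5.9]
grip_width: 0.179
grasp_force: 25.2
```

Request:
{"api": "apply_moves", "payload": {"rows": [{"x":0,"y":0,"z":1,"ax":0,"ay":0,"az":0,"gripper":1},{"x":0,"y":0,"z":0,"ax":0,"ay":0,"az":0,"gripper":1},{"x":0,"y":0,"z":0,"ax":0,"ay":0,"az":0,"gripper":1}]}}

```text
clock: 16.95
position: [0.6772, 0.1112, 0.0305]
ee_rot: [0.649, 0.761, 0.001, 0.0]
ft_force: [-4.9, 0.3, 13.4]
grip_width: 0.179
grasp_force: 26.0
```

Contact. Release and lift clear of the vials.

Request:
{"api": "apply_moves", "payload": {"rows": [{"x":0,"y":0,"z":-0.5,"ax":0,"ay":0,"az":0,"gripper":0.75},{"x":0,"y":0,"z":0,"ax":0,"ay":0,"az":0,"gripper":0.65},{"x":0,"y":0,"z":0,"ax":0,"ay":0,"az":0,"gripper":0.65},{"x":0,"y":0,"z":-12,"ax":0,"ay":0,"az":0,"gripper":0.65},{"x":0,"y":0,"z":-25,"ax":0,"ay":0,"az":0,"gripper":0.65}]}}

```text
clock: 17.37
position: [0.6745, 0.1109, 0.0637]
ee_rot: [0.649, 0.761, -0.002, -0.002]
ft_force: [-0.8, -0.2, 0.3]
grip_width: 0.349
grasp_force: 0.0
```

Request:
{"api": "apply_moves", "payload": {"rows": [{"x":0,"y":0,"z":-30,"ax":0,"ay":0,"az":0,"gripper":0.65},{"x":0,"y":0,"z":-30,"ax":0,"ay":0,"az":0,"gripper":0.65},{"x":0,"y":-20,"z":0,"ax":0,"ay":0,"az":0,"gripper":0.65},{"x":0,"y":0,"z":0,"ax":0,"ay":0,"az":0,"gripper":0.65},{"x":0,"y":0,"z":0,"ax":0,"ay":0,"az":0,"gripper":0.65}]}}

```text
clock: 17.78
position: [0.6567, 0.108, 0.1271]
ee_rot: [0.649, 0.761, 0.001, -0.0]
ft_force: [-0.2, -0.4, -0.5]
grip_width: 0.351
grasp_force: 0.0
```

```bash
python3 - <<'E'
from h import *
c=shot('wrist','w10')
go(.50,.06,.125,1); go(.4328,.026,.10,-.3)
print(proj(c,(.6765,.111,.02)))
E
```

```text
at [0.6569 0.1082 0.1264] psi 9.1 tilt [0. 0.] rows 5
x -4.6 y -32.5 z 0.3 az 1.62
x -5.5 y -32.4 z 0.3 az 1.62
x -6.4 y -32.2 z 0.3 az 1.62
x -7.3 y -32.0 z 0.3 az 1.62
x -8.2 y -31.8 z 0.3 az 1.62
at [0.6569 0.1082 0.1264] psi 9.1 tilt [0. 0.] rows 7
x -6.5 y -33.5 z 3.8 az 1.34
x -7.3 y -33.3 z 3.8 az 1.34
x -8.1 y -33.1 z 3.8 az 1.34
x -8.9 y -32.9 z 3.8 az 1.34
x -9.6 y -32.7 z 3.8 az 1.34
x -10.4 y -32.5 z 3.8 az 1.34
x -11.2 y -32.2 z 3.8 az 1.34
[337.1 201.5]
```

Request:
{"api": "apply_moves", "payload": {"rows": [{"x":-6.5,"y":-33.5,"z":0,"ax":0,"ay":0,"az":1.3,"gripper":0.65},{"x":-7,"y":-33,"z":0,"ax":0,"ay":0,"az":1.3,"gripper":0.65},{"x":-8,"y":-33,"z":0,"ax":0,"ay":0,"az":1.3,"gripper":0.65},{"x":-9,"y":-33,"z":0,"ax":0,"ay":0,"az":1.3,"gripper":0.65},{"x":-9.5,"y":-32.5,"z":8,"ax":0,"ay":0,"az":1.3,"gripper":0.65}]}}

```text
clock: 18.25
position: [0.4968, 0.0491, 0.1183]
ee_rot: [0.691, 0.722, 0.0, 0.0]
ft_force: [-0.0, -0.0, 1.3]
grip_width: 0.349
grasp_force: 0.0
```

Request:
{"api": "apply_moves", "payload": {"rows": [{"x":-10.5,"y":-32.5,"z":10,"ax":0,"ay":0,"az":1.3,"gripper":0.65},{"x":-11,"y":-32,"z":10,"ax":0,"ay":0,"az":1.3,"gripper":0.65},{"x":0,"y":0,"z":0,"ax":0,"ay":0,"az":0,"gripper":0.65},{"x":0,"y":0,"z":0,"ax":0,"ay":0,"az":0,"gripper":0.65}]}}

```text
clock: 18.58
position: [0.4322, 0.0257, 0.0976]
ee_rot: [0.707, 0.707, -0.0, -0.001]
ft_force: [1.5, 0.0, 0.7]
grip_width: 0.35
grasp_force: 0.0
```

```bash
python3 - <<'E'
from h import *
c=shot('wrist','w11'); g=cv2.cvtColor(c['color'],cv2.COLOR_RGB2GRAY)
for p in [(.4328,.094,.007),(.4328,.026,.007)]: print(proj(c,p))
u,v=proj(c,(.4328,.05,.007)).astype(int)
m=(g>110).astype(np.uint8); n,l,s,ce=cv2.connectedComponentsWithStats(m); 
for i in range(1,n):
    if s[i,4]>150 and abs(ce[i][0]-u)<60 and ce[i][1]>100:
        cn=cv2.findContours((l==i).astype(np.uint8),0,1)[0][0]; r=cv2.minAreaRect(cn); print(s[i],ce[i],r); 
        b=cv2.boxPoints(r); print([plane(c,*q,.007) for q in b])
go(.4328,.026,.0145,-.4,1)
E
```

```text
[314.4 117.2]
[314.3 207.3]
[ 306  129   20  111 1967] [315.2191154  182.94661922] ((315.4582824707031, 184.00546264648438), (18.20108985900879, 110.13504791259766), 0.6820604205131531)
[array([ 0.4259, -0.001 ,  0.007 ]), array([0.4275, 0.0859, 0.007 ]), array([0.4406, 0.0857, 0.007 ]), array([ 0.4406, -0.0012,  0.007 ])]
at [0.434  0.0261 0.0983] psi -0.0 tilt [0. 0.] rows 1
x -0.1 y -1.2 z 83.8 az 0.38
```

The marker is aligned, with its axis at x = 0.4336. Descend and grip.

Request:
{"api": "apply_moves", "payload": {"rows": [{"x":0,"y":0,"z":30,"ax":0,"ay":0,"az":0,"gripper":0.65},{"x":0,"y":0,"z":30,"ax":0,"ay":0,"az":0,"gripper":0.65},{"x":0,"y":0,"z":16,"ax":0,"ay":0,"az":0,"gripper":0.65},{"x":0,"y":0,"z":7,"ax":0,"ay":0,"az":0,"gripper":0.65},{"x":0,"y":0,"z":0,"ax":0,"ay":0,"az":0,"gripper":0.65}]}}

```text
clock: 19.05
position: [0.4339, 0.0256, 0.014]
ee_rot: [0.707, 0.707, -0.001, 0.0]
ft_force: [-0.0, 0.1, -0.3]
grip_width: 0.353
grasp_force: 0.0
```

Request:
{"api": "apply_moves", "payload": {"newtons": 30, "rows": [{"x":0,"y":0,"z":0,"ax":0,"ay":0,"az":0,"gripper":0.75},{"x":0,"y":0,"z":0,"ax":0,"ay":0,"az":0,"gripper":1},{"x":0,"y":0,"z":0,"ax":0,"ay":0,"az":0,"gripper":1},{"x":0,"y":0,"z":0,"ax":0,"ay":0,"az":0,"gripper":1},{"x":0,"y":0,"z":0,"ax":0,"ay":0,"az":0,"gripper":1}]}}

```text
clock: 19.47
position: [0.4347, 0.0262, 0.016]
ee_rot: [0.707, 0.707, 0.001, 0.0]
ft_force: [-0.2, -0.3, 7.0]
grip_width: 0.138
grasp_force: 30.3
```

Request:
{"api": "apply_moves", "payload": {"rows": [{"x":0,"y":0,"z":-5,"ax":0,"ay":0,"az":0,"gripper":1},{"x":0,"y":0,"z":-15,"ax":0,"ay":0,"az":0,"gripper":1},{"x":0,"y":0,"z":-25,"ax":0,"ay":0,"az":0,"gripper":1},{"x":0,"y":0,"z":-25,"ax":0,"ay":0,"az":0,"gripper":1},{"x":0,"y":0,"z":0,"ax":0,"ay":0,"az":0,"gripper":1}]}}

```text
clock: 19.88
position: [0.4357, 0.0261, 0.0889]
ee_rot: [0.707, 0.707, 0.003, 0.001]
ft_force: [0.7, -0.0, 0.9]
grip_width: 0.141
grasp_force: 29.7
```

```bash
python3 - <<'E'
from h import *
o=get_obs(); print(o['grip_width'],o['grasp_force'])
go(.580,.0955,.085,8.9)
E
```

```text
0.14086044373113554 29.70663070678711
at [0.4357 0.0261 0.0889] psi -0.1 tilt [0.3 0.2] rows 5
x 13.9 y 28.8 z 0.8 az -1.79
x 13.0 y 29.3 z 0.8 az -1.79
x 12.1 y 29.6 z 0.8 az -1.79
x 11.1 y 30.0 z 0.8 az -1.79
x 10.2 y 30.3 z 0.8 az -1.79
```

Request:
{"api": "apply_moves", "payload": {"rows": [{"x":14,"y":29,"z":0,"ax":0,"ay":0,"az":-1.8,"gripper":1},{"x":13,"y":29,"z":0,"ax":0,"ay":0,"az":-1.8,"gripper":1},{"x":12,"y":29.5,"z":0,"ax":0,"ay":0,"az":-1.8,"gripper":1},{"x":11,"y":30,"z":0,"ax":0,"ay":0,"az":-1.8,"gripper":1},{"x":10,"y":30,"z":0,"ax":0,"ay":0,"az":-1.8,"gripper":1}]}}

```text
clock: 20.3
position: [0.5781, 0.0961, 0.0845]
ee_rot: [0.649, 0.761, -0.0, -0.0]
ft_force: [0.8, -0.7, 0.7]
grip_width: 0.137
grasp_force: 29.7
```

Request:
{"api": "apply_moves", "payload": {"rows": [{"x":0,"y":0,"z":10,"ax":0,"ay":0,"az":0,"gripper":1},{"x":0,"y":0,"z":15,"ax":0,"ay":0,"az":0,"gripper":1},{"x":0,"y":0,"z":0,"ax":0,"ay":0,"az":0,"gripper":1},{"x":0,"y":0,"z":0,"ax":0,"ay":0,"az":0,"gripper":1}]}}

```text
clock: 20.63
position: [0.5763, 0.0946, 0.0594]
ee_rot: [0.65, 0.76, -0.001, -0.001]
ft_force: [-0.4, -0.6, -0.2]
grip_width: 0.143
grasp_force: 29.7
```

```bash
python3 - <<'E'
from h import *
c=shot('wrist','w12'); go(.580,.0955,.032,9,1)
im=cv2.cvtColor(c['color'],cv2.COLOR_RGB2BGR); cv2.imwrite('pics/w12c.png',cv2.resize(im[60:360,180:580],None,fx=2,fy=2))
E
```

```text
at [0.5769 0.0948 0.0602] psi 9.0 tilt [-0. -0.] rows 1
x 0.2 y 3.2 z 28.2 az -0.04
```

View pics/w12c.png

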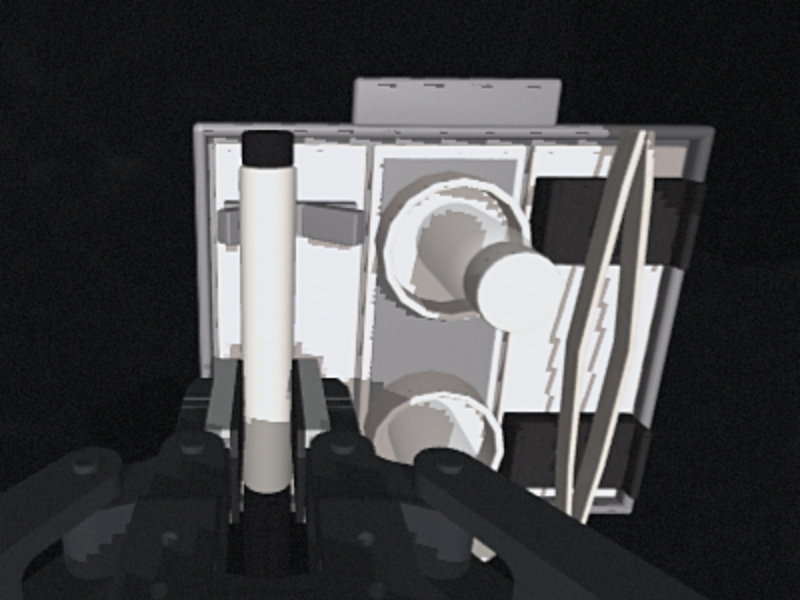

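The forceps lie centred on both black pads, and both vials stand in their cups. The V post's notch is at about crop (291,225), that is pixel (325,172).

```bash
python3 - <<'E'
from h import *
c=load('w12'); p=plane(c,325.5,170,.024); u=np.array([np.cos(np.radians(9)),np.sin(np.radians(9)),0]);v=np.array([-u[1],u[0],0])
print(p,p-.04*v,(p-.04*v-np.array([.5769,.0948,.024]))@u)
# marker ends: black tip & z
q=plane(c,268/2+180,130/2+60,.052); print('marker end',q,(q-np.array([.5769,.0948,.052]))@v)
E
```

```text
[0.5767 0.1366 0.024 ] [0.58295738 0.09709247 0.024     ] 0.006341422970562651
marker end [0.5661 0.1617 0.052 ] 0.0677658422082492
```

Request:
{"api": "apply_moves", "payload": {"rows": [{"x":1,"y":4.5,"z":2,"ax":0,"ay":0,"az":0,"gripper":1},{"x":0,"y":0,"z":10,"ax":0,"ay":0,"az":0,"gripper":1},{"x":0,"y":0,"z":9,"ax":0,"ay":0,"az":0,"gripper":1},{"x":0,"y":0,"z":4,"ax":0,"ay":0,"az":0,"gripper":1},{"x":0,"y":0,"z":0,"ax":0,"ay":0,"az":0,"gripper":1}]}}

```text
clock: 21.1
position: [0.5805, 0.0965, 0.0335]
ee_rot: [0.65, 0.76, -0.001, -0.001]
ft_force: [-0.2, 0.4, 0.6]
grip_width: 0.144
grasp_force: 29.7
```

Request:
{"api": "apply_moves", "payload": {"rows": [{"x":0,"y":0,"z":1.5,"ax":0,"ay":0,"az":0,"gripper":1},{"x":0,"y":0,"z":0,"ax":0,"ay":0,"az":0,"gripper":1},{"x":0,"y":0,"z":0,"ax":0,"ay":0,"az":0,"gripper":1}]}}

```text
clock: 21.35
position: [0.5817, 0.0967, 0.0337]
ee_rot: [0.65, 0.76, 0.0, 0.0]
ft_force: [-0.3, -0.5, 0.4]
grip_width: 0.137
grasp_force: 29.7
```

Request:
{"api": "apply_moves", "payload": {"rows": [{"x":0,"y":0,"z":1.5,"ax":0,"ay":0,"az":0,"gripper":1},{"x":0,"y":0,"z":0,"ax":0,"ay":0,"az":0,"gripper":1},{"x":0,"y":0,"z":0,"ax":0,"ay":0,"az":0,"gripper":1}]}}

```text
clock: 21.6
position: [0.5815, 0.0967, 0.032]
ee_rot: [0.65, 0.76, 0.0, -0.0]
ft_force: [0.1, -0.1, -0.8]
grip_width: 0.139
grasp_force: 29.7
```

Request:
{"api": "apply_moves", "payload": {"rows": [{"x":0,"y":0,"z":1,"ax":0,"ay":0,"az":0,"gripper":1},{"x":0,"y":0,"z":0,"ax":0,"ay":0,"az":0,"gripper":1},{"x":0,"y":0,"z":0,"ax":0,"ay":0,"az":0,"gripper":1}]}}

```text
clock: 21.85
position: [0.5815, 0.0967, 0.0309]
ee_rot: [0.65, 0.76, -0.0, -0.0]
ft_force: [0.1, 0.1, -0.3]
grip_width: 0.137
grasp_force: 29.7
```

Request:
{"api": "apply_moves", "payload": {"rows": [{"x":0,"y":0,"z":1,"ax":0,"ay":0,"az":0,"gripper":1},{"x":0,"y":0,"z":0,"ax":0,"ay":0,"az":0,"gripper":1},{"x":0,"y":0,"z":0,"ax":0,"ay":0,"az":0,"gripper":1}]}}

```text
clock: 22.1
position: [0.5816, 0.0967, 0.03]
ee_rot: [0.65, 0.76, 0.0, -0.0]
ft_force: [0.9, -0.2, 0.4]
grip_width: 0.14
grasp_force: 29.8
```

Request:
{"api": "apply_moves", "payload": {"rows": [{"x":0,"y":0,"z":1,"ax":0,"ay":0,"az":0,"gripper":1},{"x":0,"y":0,"z":0,"ax":0,"ay":0,"az":0,"gripper":1},{"x":0,"y":0,"z":0,"ax":0,"ay":0,"az":0,"gripper":1}]}}

```text
clock: 22.35
position: [0.5821, 0.0968, 0.0293]
ee_rot: [0.65, 0.76, 0.001, 0.0]
ft_force: [2.5, 0.3, 2.0]
grip_width: 0.14
grasp_force: 30.0
```

Light contact with the notch, so release and rise.

Request:
{"api": "apply_moves", "payload": {"rows": [{"x":0,"y":0,"z":0,"ax":0,"ay":0,"az":0,"gripper":0.82},{"x":0,"y":0,"z":0,"ax":0,"ay":0,"az":0,"gripper":0.74},{"x":0,"y":0,"z":0,"ax":0,"ay":0,"az":0,"gripper":0.72},{"x":0,"y":0,"z":-10,"ax":0,"ay":0,"az":0,"gripper":0.72},{"x":0,"y":0,"z":-20,"ax":0,"ay":0,"az":0,"gripper":0.72}]}}

```text
clock: 22.77
position: [0.5798, 0.0964, 0.0577]
ee_rot: [0.65, 0.76, -0.002, -0.001]
ft_force: [-0.8, 0.9, 0.9]
grip_width: 0.281
grasp_force: 0.0
```

Request:
{"api": "apply_moves", "payload": {"rows": [{"x":0,"y":0,"z":-30,"ax":0,"ay":0,"az":0,"gripper":0.7},{"x":0,"y":0,"z":-35,"ax":0,"ay":0,"az":0,"gripper":0.7},{"x":-10,"y":-35,"z":-10,"ax":0,"ay":0,"az":0,"gripper":0.7},{"x":-15,"y":-35,"z":-10,"ax":0,"ay":0,"az":0,"gripper":0.7},{"x":0,"y":0,"z":0,"ax":0,"ay":0,"az":0,"gripper":0.7}]}}

```text
clock: 23.18
position: [0.5125, 0.0568, 0.146]
ee_rot: [0.652, 0.759, 0.001, -0.001]
ft_force: [0.7, -2.1, 1.4]
grip_width: 0.302
grasp_force: 0.0
```

Request:
{"api": "apply_moves", "payload": {"rows": [{"x":0,"y":0,"z":0,"ax":0,"ay":0,"az":0,"gripper":0.7},{"x":0,"y":0,"z":0,"ax":0,"ay":0,"az":0,"gripper":0.7}]}}

```text
clock: 23.35
position: [0.5165, 0.0616, 0.1447]
ee_rot: [0.65, 0.76, 0.001, -0.0]
ft_force: [0.7, 1.0, 0.6]
grip_width: 0.298
grasp_force: 0.0
```

```bash
python3 - <<'E'
from h import *
c=shot('wrist','w13'); g=cv2.cvtColor(c['color'],cv2.COLOR_RGB2GRAY)
u=np.array([np.cos(np.radians(9)),np.sin(np.radians(9)),0]);v=np.array([-u[1],u[0],0])
m=np.array([.5805,.0955,.022])
print([proj(c,p) for p in (m,m+.067*v,m-.067*v)])
x,y=proj(c,m).astype(int)
for r in range(y-70,y+90,12): print(r,g[r,max(0,x-40):x+40:4])
c=shot('top','top9'); print([proj(c,p) for p in (m,m+.067*v,m-.067*v,(.6765,.111,.02))])
im=cv2.cvtColor(c['color'],cv2.COLOR_RGB2GRAY)
E
```

```text
[array([392.7, 169.9]), array([399.3,  87. ]), array([387., 241.])]
99 [ 22  20  14 164 185 241 241 240 241 243 142 220 241 241 225 241 240 241
 164 242]
111 [ 16  14  23 185 177 240 240 241 241 170 114 229 241 241 208 241 240 243
 121 209]
123 [ 17  19  26 176 155  66 125 119 131 132 177 237 240 240 127 137 138 137
 113 102]
135 [ 21  14  45 156 244 191 247 242 241 183 203 240 241 232 243 249 244 163
 255  99]
147 [ 16  16  73 145 251 240 240 241 245 176 222 241 241 210 241 241 243 135
 124 103]
159 [ 24  21 100 126 244 241 241 241 170 106 230 241 240 214 241 241 248 253
 163 166]
171 [ 22  12 157 167 241 241 240 241 172 170 238 240 238 243 241 241 124 248
 162 166]
183 [ 17  18 167 173 241 241 241 241 178 200 240 240 227 241 241 242 107 207
 165 164]
195 [ 23  22 174 166 241 240 241 242 179 229 242 242 209 241 241 246 252 106
 125 209]
207 [ 14  25 160 255 135 169 114  81  29  32  33  37  92 116 173 171 173  99
 248 138]
219 [ 14  66 145 249 161 152 165 179  18  37  35  22 254 122 134 155 154  97
 119 146]
231 [ 18  83 117 127 124 130 135  82  29  30  27  44 135 140 140 141 142 145
 148 150]
243 [111  18  14  19  20  18  17  24  16  24  21  24  22 142 160 159 161 163
 161 162]
255 [111 111  36  35  35   9  18  21   9  17  12  19  20  23  17  13  13  25
  18  16]
[array([318.7, 192.5]), array([297.1, 194.8]), array([340.2, 190.1]), array([315.3, 162.7])]
```

The marker lies along the rest axis, with its band at columns 390–400 against a predicted 393. Its ends are near the predicted rows. Everything is seated and the arm is clear.

```bash
python3 -c "
from workcell import *
print(hand_in())"
```

```text
the job is handed in; nothing more can be done
None
```

I packed the carrier and handed the job in at about 23 s on the robot clock. Both bench vials stand in the cups and the marker and forceps lie on their rests. I left the wipe vial and the tube alone, but the hand-in gave no verdict.

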